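# Load the stirring plate and start its channels

## Robot

A 6-joint arm with a two-finger parallel gripper is mounted at the origin on the work surface. World frame = base frame: x ahead of the robot, y to its left, z up, the work surface at z = 0. Lengths are in m, angles in rad, forces in N, time in s.
With the tool pointing down it reaches from about 0.375 to 0.9 m from the base axis. Payload 3.1 kg.
Tool frame: the origin (TCP) lies midway between the tips of the shut fingers; the grasp point (between the pads) lies 19 mm behind it; z points along the fingers, y is the line along which they close (so a half turn about z gives the same grasp; the last joint's range is limited). The gripper opens to 85 mm and grips with 20 to 120 N. Pads are 22 mm wide; open, the fingers measure 114 mm over their backs; the gripper's body (76 mm by 85 mm) begins 54 mm behind the grasp point. The pads swing forward as they close: fully open they stand 13 mm farther back than shut.
Start: joints at [1.048, 0.527, 1.433, -0, 1.181, -0.178], TCP at [0.211, 0.588, 0.231] pointing down, gripper open.
Joint ranges: [-3.08, 3.08], [-0.75, 2.2], [0.22, 2.44], [-1.43, 4.57], [0, 2.65], [-2.85, 2.85]. Speed limits (rad/s): [2.79, 2.79, 3.14, 3.14, 3.14, 3.14].

## Interface

Orientations are given as a unit quaternion [x, y, z, w].
In Python, from station import manip gives the robot as it stands. The module is installed in compiled form; this text tells all that it offers.
- The arm moves only by the tool apply_moves, never from a script. Its arguments are lists of equal length, an entry for each row: "claw": the gripper's target within -1 to 1 (fully open at 1, half-way at 0, shut at -1); "travel": the shift along the tool's x, y, z scaled (see below), a list of three; "turn": the turn, a rotation vector about the tool's x, y, z scaled (see below), a list of three. In form: {"claw": [claw, ...], "travel": [[dx, dy, dz], ...], "turn": [[rx, ry, rz], ...]}. A call has 1 to 5 rows; each row is the pose to reach, as a shift and turn from the pose commanded when the call began, along the tool's axes at that moment, turning the shorter way round; what a row does not reach only later rows make up. The controller multiplies each number of a shift by 800 mm and each number of a turn by 180 degrees. A row lasts 1/12 s, in which the tool goes at most 41.7 mm and 7.16 degrees, less where a joint would pass 70% of its speed; a pose out of reach is approached as far as the arm can. A call with a number of a shift or a turn outside -1 to 1 is refused whole. A call with a gripper value outside its range is refused whole. The fingers move at their own pace and stop on an object; "newtons" is the grip in N (left out, the last holds). Time passes only in rows, so rows that repeat a pose let the fingers close. It gives the time, the measured TCP pose, the force, the opening and the grip force at its end, in the units of the state.
- manip.sense(): the state, without advancing time (a new reading comes with each control period).
- manip.snapshot(name): name is "scene" or "top"; returns a dict with "pixels" (480x640x3 uint8, red, green, blue), "depth" (480x640 float32, m along the optical axis (not along the pixel's ray), 0 where there is no reading), "intrinsics" (3x3 intrinsics, pixels), "R" (3x3) and "t" (3): a world point X has camera coordinates R X + t. Camera axes: x right, y down, z forward; pixel columns grow to the right and rows downward; lengths in m; the calibration is good to about 2 mm. A picture is of the moment at which its call begins.
- manip.sign_off(): hands the job in; it is judged then, once.
The state is a dict: "t": time; "q": joint angles; "qd": joint speeds; "tau": joint torques, N m; "tcp_pos": TCP position; "tool_rot": TCP orientation; "force": force on the tool from outside, world axes, zero at the start; "ft_torque": the same for the moment, N m; "finger_gap": opening from 0.0 (shut) to 1.0 (fully open); "gripper_force": force on a finger pad.
Only numpy, scipy, OpenCV 4.12 (cv2) and the standard library are available. Lean on these libraries where they do the work, as an engineer would, in place of code of your own. Each camera call takes 0.05 s, during which the arm holds its last target. There are 200 camera calls.

## Task

Stand every sample jar waiting on the bench upright on a free rubber mat of the stirring plate, wholly on the mat, and push the toggle right over to on for each place that has got a jar; toggles and places run in the same order from left to right. Never switch on the toggle of a place without a jar, and leave the beakers and the other things on the bench alone. When all is set, slide the dust cover aside, press the start button right down, let it come up and slide the cover fully shut again.

Things in the scene. Friction and masses are not known exactly. Their poses are not given: they have to be found in the camera images.
- jar1: closed white plastic sample jar with an orange screw cap, upright: body 60 mm diameter, 38 mm tall, cap 57 mm diameter on top, 50 mm tall in all, about 0.2 kg. Origin: centre of its underside, z up. May be absent (None).
- jar2: closed white plastic sample jar with an orange screw cap, upright: body 60 mm diameter, 38 mm tall, cap 57 mm diameter on top, 50 mm tall in all, about 0.2 kg. Origin: centre of its underside, z up. May be absent (None).
- jar3: closed white plastic sample jar with an orange screw cap, upright: body 60 mm diameter, 38 mm tall, cap 57 mm diameter on top, 50 mm tall in all, about 0.2 kg. Origin: centre of its underside, z up. May be absent (None).
- jar4: closed white plastic sample jar with an orange screw cap, upright: body 60 mm diameter, 38 mm tall, cap 57 mm diameter on top, 50 mm tall in all, about 0.2 kg. Origin: centre of its underside, z up. May be absent (None).
- place1 (a point): leftmost (largest y) of the five stirring places on the flat aluminium plate (150 x 490 mm, 20 mm high; pitch 90 mm). Point: centre of the place on the bare plate top, 20 mm above the table; y runs along the row to the left. A place without beaker carries a fixed black rubber mat on its centre, 84 mm diameter, 3 mm thick: a jar on it stands 23 mm above the table.
- place2 (a point): second from the left of the five stirring places on the flat aluminium plate (150 x 490 mm, 20 mm high; pitch 90 mm). Point: centre of the place on the bare plate top, 20 mm above the table; y runs along the row to the left. A place without beaker carries a fixed black rubber mat on its centre, 84 mm diameter, 3 mm thick: a jar on it stands 23 mm above the table.
- place3 (a point): middle of the five stirring places on the flat aluminium plate (150 x 490 mm, 20 mm high; pitch 90 mm). Point: centre of the place on the bare plate top, 20 mm above the table; y runs along the row to the left. A place without beaker carries a fixed black rubber mat on its centre, 84 mm diameter, 3 mm thick: a jar on it stands 23 mm above the table.
- place4 (a point): second from the right of the five stirring places on the flat aluminium plate (150 x 490 mm, 20 mm high; pitch 90 mm). Point: centre of the place on the bare plate top, 20 mm above the table; y runs along the row to the left. A place without beaker carries a fixed black rubber mat on its centre, 84 mm diameter, 3 mm thick: a jar on it stands 23 mm above the table.
- place5 (a point): rightmost of the five stirring places on the flat aluminium plate (150 x 490 mm, 20 mm high; pitch 90 mm). Point: centre of the place on the bare plate top, 20 mm above the table; y runs along the row to the left. A place without beaker carries a fixed black rubber mat on its centre, 84 mm diameter, 3 mm thick: a jar on it stands 23 mm above the table.
- unit: grey control unit, fixed box 110 (x) x 290 (y) x 45 mm high. Origin: centre of its underside on the table; x axis away from the robot, y to the left. On its top face, at x = 0 in its frame: toggle pivots at y = +112, +84, +56, +28, 0 mm (toggle1 to toggle5), then the start button under its sliding cover at y = -52 mm.
- beaker1: open white ceramic beaker, 52 mm diameter, 70 mm tall, 0.15 kg, somebody else's, standing loose on one of the places (which varies), without a mat; to be left alone. Origin: centre of its underside.
- beaker2: open white ceramic beaker, 52 mm diameter, 70 mm tall, 0.15 kg, somebody else's, standing loose on one of the places (which varies), without a mat; to be left alone. Origin: centre of its underside.
- toggle1 (a joint): angle of the leftmost (largest y) steel toggle lever of the unit; it serves place1. 0 = off, leaning 0.4 rad from upright to the robot (unit's -x); 0.8 = on, leaning 0.4 rad away (+x). Stiff: it stays at any angle it is left at; about 1 N at the tip moves it; push it right over to its stop. Lever 7 mm thick, its pivot on the unit's top face, a 10 mm ball 32 mm from it (ball's top 36 mm above the face).
- toggle2 (a joint): angle of the second from the left steel toggle lever of the unit; it serves place2. 0 = off, leaning 0.4 rad from upright to the robot (unit's -x); 0.8 = on, leaning 0.4 rad away (+x). Stiff: it stays at any angle it is left at; about 1 N at the tip moves it; push it right over to its stop. Lever 7 mm thick, its pivot on the unit's top face, a 10 mm ball 32 mm from it (ball's top 36 mm above the face).
- toggle3 (a joint): angle of the middle steel toggle lever of the unit; it serves place3. 0 = off, leaning 0.4 rad from upright to the robot (unit's -x); 0.8 = on, leaning 0.4 rad away (+x). Stiff: it stays at any angle it is left at; about 1 N at the tip moves it; push it right over to its stop. Lever 7 mm thick, its pivot on the unit's top face, a 10 mm ball 32 mm from it (ball's top 36 mm above the face).
- toggle4 (a joint): angle of the second from the right steel toggle lever of the unit; it serves place4. 0 = off, leaning 0.4 rad from upright to the robot (unit's -x); 0.8 = on, leaning 0.4 rad away (+x). Stiff: it stays at any angle it is left at; about 1 N at the tip moves it; push it right over to its stop. Lever 7 mm thick, its pivot on the unit's top face, a 10 mm ball 32 mm from it (ball's top 36 mm above the face).
- toggle5 (a joint): angle of the rightmost steel toggle lever of the unit; it serves place5. 0 = off, leaning 0.4 rad from upright to the robot (unit's -x); 0.8 = on, leaning 0.4 rad away (+x). Stiff: it stays at any angle it is left at; about 1 N at the tip moves it; push it right over to its stop. Lever 7 mm thick, its pivot on the unit's top face, a 10 mm ball 32 mm from it (ball's top 36 mm above the face).
- button (a joint): how far the black start button (24 mm diameter, its top at rest 8 mm above the unit's top face, 53 mm above the table) is pressed: 0 to 0.005 m (full); a spring returns it; fully down takes about 5 N.
- cover (a joint): how far the dust cover is slid open: 0 = shut (centred over the button), 0.062 m = fully open, slid to the unit's right (-y). It stays where it is left; about 1.5 N moves it.
- cover_grip (a point): centre of the top of the cover's black fin, 89 mm above the table; moves with the cover. Fin: 10 mm thick along the sliding direction y, 36 mm along x, 28 mm high on the aluminium cover plate (54 x 54 mm, its top 61 mm above the table). Rails along the cover's edges, 29 mm either side in x, reach 61 mm above the table.
- tape: blue roll of tape lying flat, 90 mm diameter, 20 mm high; a bystander, to be left alone. Origin: centre of its underside.
- washbottle: white bottle, 60 mm diameter, 150 mm tall; a bystander, to be left alone. Origin: centre of its underside.
- barbox: clear flat box 60 x 90 x 25 mm; a bystander, to be left alone. Origin: centre of its underside.

How it is judged:
By the outcome, as a careful person would: the job done as asked, in the order asked, and still so for the second after the job is handed in, with the robot touching nothing.
Of jar1, jar2, jar3, jar4 only 2 to 3 are there at a start; the rules pass over those that are not, and their reading is None.
At some moment in a run one of jar1, jar2, jar3, jar4 may be knocked a few centimetres aside while the robot is not near it.
It also fails if it takes over 210 s, if anything falls off the work surface, if the arm or the gripper's body presses on something with over 40 N, if the wrist force passes 120 N, or if a joint passes its speed limit or range.

## Working session

There is one attempt and no reset: what is moved stays moved. The work goes in short steps, Python scripts to look and compute and a tool call to move; the robot and the scene stay as the last step left them, time stands still between calls to the robot, and variables do not carry over. Pictures are saved under pics/ and viewed, at most 14 in all, crops included, and the job is handed in when it is done.

Besides the shell and the picture viewer there is one more tool, called as name(argument=value, ...), one argument or row to a line, values as JSON. apply_moves: Moves the arm, as the interface text tells. Shifts and turns lie within -1 to 1; 1 stands for 800 mm of shift or 180 degrees of turn. Its arguments: {"type":"object","properties":{"claw":{"type":"array","items":{"type":"number"}},"travel":{"type":"array","items":{"type":"array","items":{"type":"number"}}},"turn":{"type":"array","items":{"type":"array","items":{"type":"number"}}},"newtons":{"type":"number"}},"required":["claw","travel","turn"]}

```bash
mkdir -p pics; python3 - <<'E'
from station import manip
import cv2,numpy as np
for n in("scene","top"):
    s=manip.snapshot(n); np.savez(f"{n}0.npz",**s); cv2.imwrite(f"pics/{n}0.png",s["pixels"][:,:,::-1])
    print(n,s["intrinsics"].tolist(),(-s["R"].T@s["t"]).round(3),s["R"].round(2).tolist())
print(manip.sense())
E
```

```text
scene [[602.8143364908806, 0.0, 318.90979710626976], [0.0, 602.8143364908806, 243.49728089619654], [0.0, 0.0, 1.0]] [ 1.298 -0.489  1.428] [[0.55, 0.83, 0.0], [0.7, -0.46, -0.56], [-0.46, 0.31, -0.83]]
top [[476.7183275270098, 0.0, 318.6459716873696], [0.0, 476.7183275270098, 229.59039734263612], [0.0, 0.0, 1.0]] [0.406 0.004 1.156] [[-0.02, -1.0, -0.01], [-0.99, 0.02, -0.14], [0.14, 0.0, -0.99]]
{'t': 0.1, 'q': array([ 1.04848090e+00,  5.28393908e-01,  1.43376553e+00, -2.70157251e-05,
        1.18141268e+00, -1.78496936e-01]), 'qd': array([ 0.00106837, -0.00260153, -0.00254211, -0.00144636, -0.00131859,
       -0.00056255]), 'tau': array([-2.31372860e-04, -4.43303704e+01, -1.78583872e+01, -2.12579635e-04,
        3.88257133e-03, -2.71825293e-06]), 'tcp_pos': array([0.21032901, 0.58786253, 0.2304215 ]), 'tool_rot': array([ 1.71058612e-01,  9.85260357e-01, -9.33876535e-04, -3.28021663e-04]), 'force': array([-0.83894909,  0.01666131,  0.53661708]), 'ft_torque': array([ 0.00434654,  0.00542557, -0.05521748]), 'gripper_force': 0.0, 'finger_gap': 1.0011929649922886}
```

View pics/scene0.png

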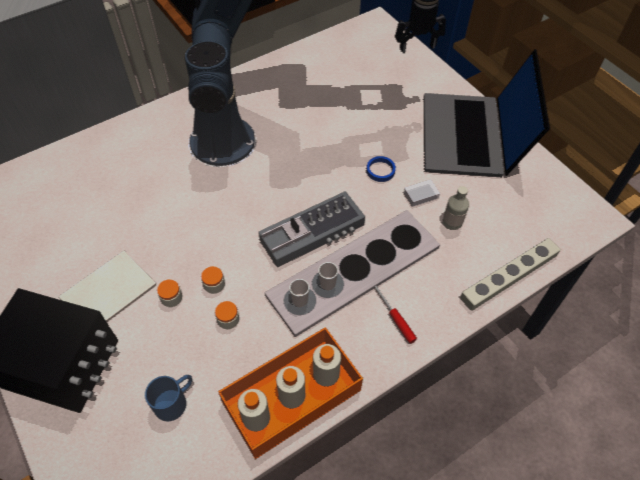

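View pics/top0.png

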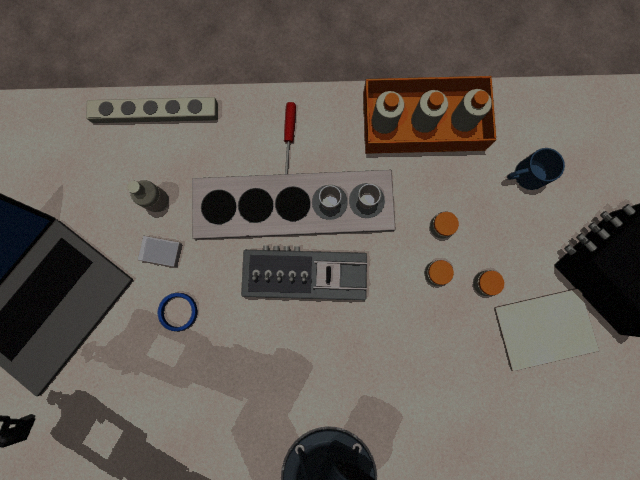

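The scene view shows three jars at about (169,292), (212,278) and (227,313). The top view has them at (445,225), (440,272) and (490,283). The mats of places 1–3 are free (top view (218,206), (255,205), (293,204)), and the beakers stand on places 4 and 5 at (330,200) and (368,198). The toggles run from (255,275) to (304,277), and the cover is shut with its fin at (328,275).

```bash
cat > h.py <<'E'
import numpy as np,cv2
def ray(s,u,v,z):
    d=s["R"].T@np.linalg.inv(s["intrinsics"])@np.array([u,v,1.]); c=-s["R"].T@s["t"]
    return c+d*(z-c[2])/d[2]
def world(s):
    v,u=np.mgrid[:480,:640]; K=s["intrinsics"]; d=s["depth"]
    p=np.stack([(u-K[0,2])/K[0,0]*d,(v-K[1,2])/K[1,1]*d,d],-1)
    return (p-s["t"])@s["R"]
def blobs(m,lo,hi):
    n,l,st,c=cv2.connectedComponentsWithStats(m.astype(np.uint8))
    return [(c[i],st[i]) for i in range(1,n) if lo<st[i][4]<hi]
def jars(s,lo=150,hi=1500):
    """cap tops: orange pixels within depth height 40..90 mm, ray at the cap-top height"""
    hsv=cv2.cvtColor(s["pixels"],cv2.COLOR_RGB2HSV); W=world(s)
    m=(hsv[...,0]<18)&(hsv[...,1]>150)&(hsv[...,2]>90)
    out=[]
    for c,st in blobs(m,lo,hi):
        u,v=int(c[0]),int(c[1]); z=np.median(W[v-3:v+4,u-3:u+4,2])
        if z<.09: out.append((c.round(1),st[4],round(float(z),3),ray(s,*c,z).round(4)))
    return out
E
python3 - <<'E'
import numpy as np,cv2
from h import *
for n in("scene","top"):
    s=dict(np.load(n+"0.npz")); W=world(s); print(n)
    for j in jars(s): print("jar",*j)
    g=s["pixels"].max(2)
    for c,st in blobs((g<45)&(abs(W[...,2]-.023)<.012),300,1800):
        print("mat?",c.round(1),st[2:],ray(s,*c,.023).round(4))
    # unit top, plate top, by height
    for nm,z0,lo,hi,tol in(("unit",.045,2000,9000,.008),("plate",.02,4000,30000,.006)):
        m=(abs(W[...,2]-z0)<tol)&(W[...,0]>.3)&(W[...,0]<.75)&(abs(W[...,1])<.4)
        for c,st in blobs(cv2.morphologyEx(m.astype(np.uint8),cv2.MORPH_OPEN,np.ones((3,3))),lo,hi):
            l=np.array([[x,y] for y,x in np.argwhere(m[st[1]:st[1]+st[3],st[0]:st[0]+st[2]])])+st[:2]
            P=W[l[:,1],l[:,0]]; r=cv2.minAreaRect((P[:,:2]*1000).astype(np.float32)); print(nm,r,np.median(P[:,2]).round(4))
    # fin top, high things on the unit
    m=(abs(W[...,2]-.089)<.008)&(W[...,0]>.35)&(W[...,0]<.5)&(abs(W[...,1])<.2)
    for c,st in blobs(m,8,400): print("fin",c.round(1),st[2:],ray(s,*c,.089).round(4))
    m=(abs(W[...,2]-.09)<.006)&(W[...,0]>.5)&(W[...,0]<.65)&(abs(W[...,1])<.4)
    for c,st in blobs(m,30,600): print("beaker",c.round(1),st[2:],ray(s,*c,.09).round(4))
E
```

```text
scene
jar [175.4  16. ] 290 0.004 [-0.6597  0.1563  0.0035]
jar [211.6 275.7] 308 0.049 [ 0.4608 -0.2717  0.0489]
jar [167.7 289. ] 321 0.049 [ 0.4335 -0.3866  0.0485]
jar [225.8 311.1] 345 0.05 [ 0.5748 -0.2908  0.0498]
jar [402.6 325.2] 294 0.024 [0.8465 0.0728 0.0243]
mat? [405.5 236.7] [ 28  23 513] [0.632  0.2502 0.023 ]
mat? [380.4 251.7] [ 28  24 536] [0.6337 0.1606 0.023 ]
mat? [354.3 267.2] [ 29  25 566] [0.635  0.0708 0.023 ]
unit ((466.5552062988281, 44.07011413574219), (290.3214111328125, 126.54216003417969), 86.89432525634766) 0.0446
plate ((604.623046875, 74.96133422851562), (503.7431640625, 278.8393859863281), 82.53843688964844) 0.02
fin [294. 223.] [ 9 12 46] [ 0.46   -0.0117  0.089 ]
beaker [325.4 267.3] [20 17 60] [ 0.6256 -0.019   0.09  ]
beaker [292.9 282.6] [11 12 32] [ 0.6182 -0.1141  0.09  ]
top
jar [289. 120.] 202 0.024 [0.8424 0.0764 0.0242]
jar [446.3 223.1] 436 0.05 [ 0.5713 -0.2908  0.05  ]
jar [440.8 271.9] 458 0.051 [ 0.4575 -0.2713  0.0511]
jar [491.6 282.4] 460 0.05 [ 0.4308 -0.3865  0.0505]
mat? [422.9  88.8] [108   8 330] [ 0.9163 -0.2598  0.023 ]
mat? [156.2 118.2] [128  23 372] [0.8555 0.407  0.023 ]
mat? [292.4 203.5] [ 34  34 927] [0.6318 0.0708 0.023 ]
mat? [255.4 205. ] [ 35  34 916] [0.6301 0.1606 0.023 ]
mat? [218.4 206.6] [ 35  34 922] [0.6282 0.2503 0.023 ]
mat? [ 26.1 247.8] [ 56  70 565] [0.5383 0.7112 0.023 ]
mat? [587.9 295.5] [ 72  83 459] [ 0.3961 -0.6193  0.023 ]
mat? [343.8 452.2] [ 77  46 729] [ 0.0591 -0.0368  0.023 ]
unit ((459.87396240234375, 45.49232482910156), (290.15240478515625, 110.22142791748047), 87.16024780273438) 0.0452
plate ((637.57763671875, 71.38998413085938), (160.6858367919922, 490.0432434082031), 1.159356951713562) 0.0206
fin [327.8 273.6] [ 5 17 75] [ 0.4574 -0.0099  0.089 ]
beaker [369.1 198.1] [23 18 74] [ 0.6269 -0.1081  0.09  ]
beaker [327.9 200.6] [22 18 59] [ 0.6233 -0.0142  0.09  ]
beaker [152. 199.] [12 12 41] [0.6362 0.3876 0.09  ]
```

```bash
python3 - <<'E'
import cv2
a=cv2.imread("pics/top0.png")[235:315,235:380]; b=cv2.imread("pics/scene0.png")[185:270,250:375]
cv2.imwrite("pics/crop0.png",cv2.vconcat([cv2.resize(a,(580,280),interpolation=2),cv2.resize(b,(580,310),interpolation=2)]))
E
```

```text
(no output)
```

View pics/crop0.png

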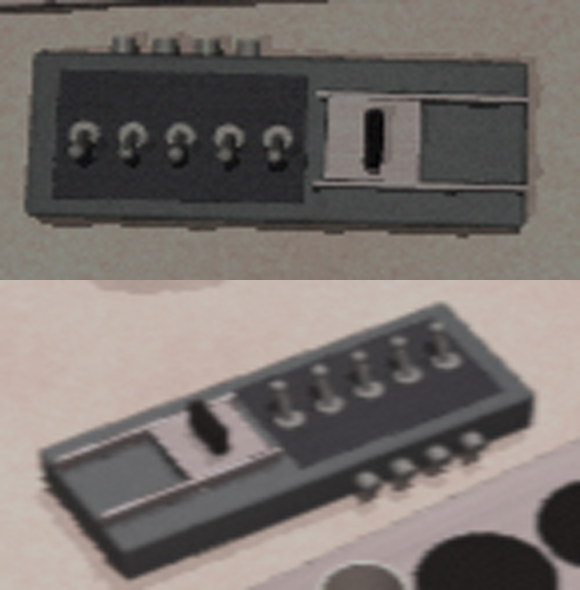

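Both views agree within 4 mm: the jars are at height 0.05, the mats are at a 90 mm pitch, and the unit's rectangle is 290×110 mm with a yaw of about −2.8°. I'll swing towards the bench and turn the fingers to close along x.

apply_moves(
  claw=[1,1,1,1,1],
  travel=[
    [-0.196,-0.156,0],
    [-0.196,-0.156,0],
    [-0.196,-0.156,0],
    [-0.196,-0.156,0],
    [-0.196,-0.156,0],
  ],
  turn=[
    [0,0,0.195],
    [0,0,0.195],
    [0,0,0.195],
    [0,0,0.195],
    [0,0,0.195],
  ],
  newtons=30,
)

```text
t: 0.52
tcp_pos: [0.3167, 0.4155, 0.2309]
tool_rot: [0.463, 0.886, -0.001, 0.0]
force: [0.2, 0.8, 0.2]
finger_gap: 0.997
gripper_force: 0.0
```

apply_moves(
  claw=[1,1,1,1,1],
  travel=[
    [-0.25,-0.016,0],
    [-0.25,-0.016,0],
    [-0.25,-0.016,0],
    [-0.25,-0.016,0],
    [-0.25,-0.016,0],
  ],
  turn=[
    [0,0,0.1956],
    [0,0,0.1956],
    [0,0,0.1956],
    [0,0,0.1956],
    [0,0,0.1956],
  ],
)

```text
t: 0.93
tcp_pos: [0.422, 0.2448, 0.2312]
tool_rot: [0.71, 0.705, -0.0, 0.0]
force: [0.9, -0.3, 0.2]
finger_gap: 1.0
gripper_force: 0.0
```

```bash
cat >> h.py <<'E'
def tool(p,r):
    from scipy.spatial.transform import Rotation as Ro
    R=Ro.from_quat(r); return np.asarray(p),R.as_matrix()
def go(target):
    """scaled shift from measured pose to a world target"""
    from station import manip
    st=manip.sense(); p,R=tool(st["tcp_pos"],st["tool_rot"])
    return p.round(4),np.degrees(np.arctan2(R[1,1],R[0,1])).round(2),(R.T@(np.array(target)-p)/.8).round(4)
E
python3 -c "
from h import *
print(go((.459,-.05,.23)))"
```

```text
(array([0.422 , 0.2448, 0.2312]), np.float64(-0.41), array([-0.3681,  0.0489,  0.0017]))
```

apply_moves(
  claw=[1,1,1,1,1],
  travel=[
    [-0.2233,0.063,0],
    [-0.2233,0.063,0],
    [-0.2233,0.063,0],
    [-0.2233,0.063,0],
    [-0.2233,0.063,0],
  ],
  turn=[
    [0,0,0],
    [0,0,0],
    [0,0,0],
    [0,0,0],
    [0,0,0],
  ],
)

```text
t: 1.35
tcp_pos: [0.4728, 0.0645, 0.2312]
tool_rot: [0.708, 0.706, -0.0, 0.001]
force: [-0.4, 0.6, 0.0]
finger_gap: 1.0
gripper_force: 0.0
```

apply_moves(
  claw=[1,1,1,1,1],
  travel=[
    [-0.2233,0.063,0],
    [-0.2233,0.063,0],
    [-0.2233,0.063,0],
    [-0.2233,0.063,0],
    [-0.2233,0.063,0],
  ],
  turn=[
    [0,0,0],
    [0,0,0],
    [0,0,0],
    [0,0,0],
    [0,0,0],
  ],
)

```text
t: 1.77
tcp_pos: [0.5234, -0.1151, 0.2313]
tool_rot: [0.708, 0.706, -0.0, 0.002]
force: [0.5, 0.4, 0.3]
finger_gap: 0.999
gripper_force: 0.0
```

```bash
cat > look.py <<'E'
from h import *
from station import manip
import sys
for n in("scene","top"):
    s=manip.snapshot(n)
    for j in jars(s,60):
        if j[3][0]>.3 and j[2]>.04: print(n,*j)
if len(sys.argv)>3: print(go([float(a) for a in sys.argv[1:4]]))
E
python3 look.py .573 -.291 .15
```

```text
scene [211.7 275.7] 314 0.05 [ 0.4613 -0.2717  0.0497]
scene [167.7 289. ] 322 0.048 [ 0.4334 -0.3865  0.0482]
scene [225.9 311. ] 350 0.05 [ 0.5748 -0.2905  0.0499]
top [447.4 274.1] 156 0.05 [ 0.4521 -0.2863  0.0502]
top [491.4 282.5] 464 0.05 [ 0.4308 -0.3865  0.0496]
(array([ 0.523 , -0.1139,  0.231 ]), np.float64(-0.28), array([-0.2209,  0.0634,  0.1016]))
```

apply_moves(
  claw=[1,1,1,1,1],
  travel=[
    [-0.2213,0.0625,0],
    [-0.2213,0.0625,0],
    [-0.2213,0.0625,0],
    [-0.2213,0.0625,0],
    [-0.2213,0.0625,0.04],
  ],
  turn=[
    [0,0,0],
    [0,0,0],
    [0,0,0],
    [0,0,0],
    [0,0,0],
  ],
)

```text
t: 2.28
tcp_pos: [0.577, -0.294, 0.2052]
tool_rot: [0.708, 0.706, 0.001, 0.009]
force: [2.2, -1.2, 1.3]
finger_gap: 1.004
gripper_force: 0.0
```

```bash
python3 -c "
from h import *
print(go((.573,-.291,.08)))"
```

```text
(array([ 0.577 , -0.294 ,  0.2052]), np.float64(-0.1), array([ 0.0056, -0.0072,  0.1563]))
```

apply_moves(
  claw=[1,1,1,1,1],
  travel=[
    [0,0,0.05],
    [0,0,0.1],
    [0,0,0.14],
    [0,0,0.15],
    [0,0,0.15],
  ],
  turn=[
    [0,0,0],
    [0,0,0],
    [0,0,0],
    [0,0,0],
    [0,0,0],
  ],
)

```text
t: 2.7
tcp_pos: [0.5697, -0.2844, 0.0762]
tool_rot: [0.707, 0.707, -0.0, -0.004]
force: [-1.0, 0.0, 0.0]
finger_gap: 1.0
gripper_force: 0.0
```

```bash
python3 -c "
from h import *
print(go((.573,-.291,.007)))"
```

```text
(array([ 0.5697, -0.2844,  0.0762]), np.float64(0.05), array([-0.0086,  0.0047,  0.0864]))
```

apply_moves(
  claw=[1,1,1,1,1],
  travel=[
    [0,0,0.01],
    [0,0,0.01],
    [0,0,0.02],
    [0,0,0.02],
    [0,0,0.02],
  ],
  turn=[
    [0,0,0],
    [0,0,0],
    [0,0,0],
    [0,0,0],
    [0,0,0],
  ],
)

```text
t: 3.12
tcp_pos: [0.5721, -0.2872, 0.0641]
tool_rot: [0.707, 0.707, 0.0, 0.001]
force: [-0.2, 0.1, -0.1]
finger_gap: 0.995
gripper_force: 0.0
```

```bash
python3 look.py .573 -.291 .006
```

```text
scene [167.8 289. ] 324 0.049 [ 0.434  -0.3864  0.0491]
scene [221.5 313.7] 157 0.049 [ 0.5751 -0.3033  0.0494]
(array([ 0.5721, -0.2873,  0.0641]), np.float64(-0.01), array([-0.0045,  0.001 ,  0.0727]))
```

apply_moves(
  claw=[1,1,1,1,1],
  travel=[
    [-0.0045,0.001,0.01],
    [-0.0045,0.001,0.035],
    [-0.0045,0.001,0.06],
    [-0.0045,0.001,0.0725],
    [-0.0045,0.001,0.0725],
  ],
  turn=[
    [0,0,0],
    [0,0,0],
    [0,0,0],
    [0,0,0],
    [0,0,0],
  ],
)

```text
t: 3.63
tcp_pos: [0.5708, -0.2897, 0.0025]
tool_rot: [0.707, 0.707, -0.0, -0.003]
force: [0.0, -0.1, 1.0]
finger_gap: 0.998
gripper_force: 0.0
```

apply_moves(
  claw=[-0.2,-0.2,-0.2,-0.2,-0.2],
  travel=[
    [0,0,0],
    [0,0,0],
    [0,0,0],
    [0,0,0],
    [0,0,0],
  ],
  turn=[
    [0,0,0],
    [0,0,0],
    [0,0,0],
    [0,0,0],
    [0,0,0],
  ],
  newtons=30,
)

```text
t: 4.05
tcp_pos: [0.5733, -0.2912, 0.0064]
tool_rot: [0.707, 0.707, 0.0, 0.001]
force: [-0.3, -0.5, 1.2]
finger_gap: 0.69
gripper_force: 33.2
```

apply_moves(
  claw=[-0.2,-0.2,-0.2,-0.2,-0.2],
  travel=[
    [0,0,0],
    [0,0,0],
    [0,0,0],
    [0,0,0],
    [0,0,0],
  ],
  turn=[
    [0,0,0],
    [0,0,0],
    [0,0,0],
    [0,0,0],
    [0,0,0],
  ],
)

```text
t: 4.47
tcp_pos: [0.5733, -0.2912, 0.0064]
tool_rot: [0.707, 0.707, 0.0, 0.001]
force: [0.9, -0.1, 5.4]
finger_gap: 0.694
gripper_force: 33.5
```

apply_moves(
  claw=[-0.2,-0.2,-0.2,-0.2,-0.2],
  travel=[
    [0,0,-0.02],
    [0,0,-0.06],
    [0,0,-0.11],
    [0,0,-0.16],
    [0,0,-0.2],
  ],
  turn=[
    [0,0,0],
    [0,0,0],
    [0,0,0],
    [0,0,0],
    [0,0,0],
  ],
  newtons=40,
)

```text
t: 4.88
tcp_pos: [0.5725, -0.2905, 0.1672]
tool_rot: [0.707, 0.707, 0.0, 0.0]
force: [-0.2, -1.0, -2.1]
finger_gap: 0.687
gripper_force: 44.2
```

apply_moves(
  claw=[-0.2,-0.2,-0.2,-0.2,-0.2],
  travel=[
    [0.02,0.002,-0.01],
    [0.06,0.006,-0.01],
    [0.11,0.011,-0.01],
    [0.16,0.016,-0.01],
    [0.21,0.021,-0.01],
  ],
  turn=[
    [0,0,0],
    [0,0,0],
    [0,0,0],
    [0,0,0],
    [0,0,0],
  ],
)

```text
t: 5.3
tcp_pos: [0.5877, -0.12, 0.1716]
tool_rot: [0.708, 0.707, -0.0, -0.002]
force: [1.0, -0.1, -1.9]
finger_gap: 0.691
gripper_force: 44.4
```

apply_moves(
  claw=[-0.2,-0.2,-0.2,-0.2,-0.2],
  travel=[
    [0.05,0.005,0],
    [0.1,0.01,0],
    [0.15,0.015,0],
    [0.2,0.02,0],
    [0.25,0.025,0],
  ],
  turn=[
    [0,0,0],
    [0,0,0],
    [0,0,0],
    [0,0,0],
    [0,0,0],
  ],
)

```text
t: 5.72
tcp_pos: [0.6074, 0.0802, 0.1714]
tool_rot: [0.707, 0.707, -0.001, -0.002]
force: [1.8, 0.1, -2.1]
finger_gap: 0.69
gripper_force: 44.4
```

apply_moves(
  claw=[-0.2,-0.2,-0.2,-0.2,-0.2],
  travel=[
    [0.05,0.005,0],
    [0.1,0.01,0],
    [0.15,0.018,0],
    [0.19,0.023,0],
    [0.215,0.025,0],
  ],
  turn=[
    [0,0,0],
    [0,0,0],
    [0,0,0],
    [0,0,0],
    [0,0,0],
  ],
)

```text
t: 6.13
tcp_pos: [0.6274, 0.254, 0.1711]
tool_rot: [0.706, 0.708, -0.001, -0.001]
force: [0.6, -0.6, -1.6]
finger_gap: 0.689
gripper_force: 44.4
```

apply_moves(
  claw=[-0.2,-0.2,-0.2,-0.2,-0.2],
  travel=[
    [0,0,0],
    [0,0,0.03],
    [0,0,0.06],
    [0,0,0.09],
    [0,0,0.11],
  ],
  turn=[
    [0,0,0],
    [0,0,0],
    [0,0,0],
    [0,0,0],
    [0,0,0],
  ],
)

```text
t: 6.55
tcp_pos: [0.6261, 0.2487, 0.0812]
tool_rot: [0.707, 0.707, -0.003, -0.002]
force: [-1.0, 0.7, -2.3]
finger_gap: 0.691
gripper_force: 44.4
```

apply_moves(
  claw=[-0.2,-0.2,-0.2],
  travel=[
    [0,0,0.02],
    [0,0,0.02],
    [0,0,0.02],
  ],
  turn=[
    [0,0,0],
    [0,0,0],
    [0,0,0],
  ],
)

```text
t: 6.8
tcp_pos: [0.6272, 0.2487, 0.0671]
tool_rot: [0.707, 0.707, -0.002, -0.001]
force: [0.5, 0.1, -1.4]
finger_gap: 0.687
gripper_force: 44.4
```

```bash
python3 look.py .630 .2503 .03
```

```text
scene [211.6 275.6] 303 0.049 [ 0.4609 -0.2717  0.0495]
scene [167.7 289. ] 320 0.049 [ 0.4341 -0.3866  0.0493]
top [440.7 272. ] 466 0.05 [ 0.4572 -0.2713  0.05  ]
top [491.4 282.5] 464 0.051 [ 0.4308 -0.3861  0.0508]
(array([0.6296, 0.2492, 0.0697]), np.float64(-0.02), array([0.0013, 0.0005, 0.0496]))
```

apply_moves(
  claw=[-0.2,-0.2,-0.2,-0.2,-0.2],
  travel=[
    [0.001,0.0005,0.015],
    [0.001,0.0005,0.03],
    [0.001,0.0005,0.042],
    [0.001,0.0005,0.05],
    [0.001,0.0005,0.05],
  ],
  turn=[
    [0,0,0],
    [0,0,0],
    [0,0,0],
    [0,0,0],
    [0,0,0],
  ],
)

```text
t: 7.32
tcp_pos: [0.6295, 0.25, 0.0291]
tool_rot: [0.707, 0.707, -0.0, -0.0]
force: [0.3, -0.6, -1.0]
finger_gap: 0.687
gripper_force: 45.1
```

apply_moves(
  claw=[-0.2,-0.2,-0.2],
  travel=[
    [0,0,0],
    [0,0,0],
    [0,0,0],
  ],
  turn=[
    [0,0,0],
    [0,0,0],
    [0,0,0],
  ],
)

```text
t: 7.57
tcp_pos: [0.6295, 0.2501, 0.029]
tool_rot: [0.707, 0.707, -0.0, -0.0]
force: [-1.0, -1.1, 0.3]
finger_gap: 0.689
gripper_force: 45.2
```

apply_moves(
  claw=[1,1,1,1,1],
  travel=[
    [0,0,0],
    [0,0,0],
    [0,0,0],
    [0,0,0],
    [0,0,0],
  ],
  turn=[
    [0,0,0],
    [0,0,0],
    [0,0,0],
    [0,0,0],
    [0,0,0],
  ],
  newtons=40,
)

```text
t: 7.98
tcp_pos: [0.63, 0.2502, 0.0294]
tool_rot: [0.707, 0.707, 0.0, 0.0]
force: [-0.1, -0.3, -1.0]
finger_gap: 1.006
gripper_force: 0.0
```

apply_moves(
  claw=[1,1,1,1,1],
  travel=[
    [0,0,-0.02],
    [0,0,-0.06],
    [0,0,-0.11],
    [0,0,-0.16],
    [0,0,-0.19],
  ],
  turn=[
    [0,0,0],
    [0,0,0],
    [0,0,0],
    [0,0,0],
    [0,0,0],
  ],
)

```text
t: 8.4
tcp_pos: [0.6317, 0.2506, 0.186]
tool_rot: [0.707, 0.707, 0.003, 0.002]
force: [-0.4, -0.0, 0.2]
finger_gap: 0.999
gripper_force: 0.0
```

apply_moves(
  claw=[1,1,1,1,1],
  travel=[
    [-0.04,-0.01,0],
    [-0.08,-0.026,0],
    [-0.12,-0.04,0],
    [-0.17,-0.055,0],
    [-0.2173,-0.071,0],
  ],
  turn=[
    [0,0,0],
    [0,0,0],
    [0,0,0],
    [0,0,0],
    [0,0,0],
  ],
)

```text
t: 8.82
tcp_pos: [0.5725, 0.075, 0.1817]
tool_rot: [0.707, 0.708, 0.0, 0.001]
force: [0.7, -0.6, 0.1]
finger_gap: 1.0
gripper_force: 0.0
```

apply_moves(
  claw=[1,1,1,1,1],
  travel=[
    [-0.045,-0.014,0],
    [-0.09,-0.028,0],
    [-0.13,-0.042,0],
    [-0.17,-0.055,0],
    [-0.2173,-0.071,0],
  ],
  turn=[
    [0,0,0],
    [0,0,0],
    [0,0,0],
    [0,0,0],
    [0,0,0],
  ],
)

```text
t: 9.23
tcp_pos: [0.5158, -0.0985, 0.1816]
tool_rot: [0.707, 0.707, 0.0, 0.0]
force: [1.5, -0.8, 0.1]
finger_gap: 0.997
gripper_force: 0.0
```

```bash
python3 look.py .4592 -.2715 .08
```

```text
scene [407.6 227.2] 288 0.072 [0.6332 0.2488 0.0717]
scene [211.7 275.7] 314 0.05 [ 0.4614 -0.2717  0.0497]
scene [167.7 289. ] 322 0.049 [ 0.4337 -0.3865  0.0488]
top [213.9 202.2] 446 0.073 [0.6291 0.25   0.0727]
top [441.5 272.1] 434 0.051 [ 0.457  -0.2728  0.0507]
top [491.4 282.5] 465 0.051 [ 0.4307 -0.3862  0.0506]
(array([ 0.5152, -0.1026,  0.1816]), np.float64(-0.38), array([-0.2113, -0.0686,  0.1274]))
```

apply_moves(
  claw=[1,1,1,1,1],
  travel=[
    [-0.05,-0.016,0],
    [-0.1,-0.033,0],
    [-0.15,-0.049,0],
    [-0.19,-0.062,0],
    [-0.2125,-0.07,0.02],
  ],
  turn=[
    [0,0,0],
    [0,0,0],
    [0,0,0],
    [0,0,0],
    [0,0,0],
  ],
)

```text
t: 9.75
tcp_pos: [0.4618, -0.2725, 0.1679]
tool_rot: [0.708, 0.706, -0.0, 0.005]
force: [0.8, 0.4, 0.6]
finger_gap: 1.005
gripper_force: 0.0
```

apply_moves(
  claw=[1,1,1,1,1],
  travel=[
    [0,0,0.03],
    [0,0,0.06],
    [0,0,0.09],
    [0,0,0.1],
    [0,0,0.1],
  ],
  turn=[
    [0,0,0],
    [0,0,0],
    [0,0,0],
    [0,0,0],
    [0,0,0],
  ],
)

```text
t: 10.17
tcp_pos: [0.4593, -0.2662, 0.0835]
tool_rot: [0.707, 0.707, -0.0, -0.002]
force: [0.6, 0.4, -0.1]
finger_gap: 1.002
gripper_force: 0.0
```

apply_moves(
  claw=[1,1,1],
  travel=[
    [0,0,0],
    [0,0,0],
    [0,0,0],
  ],
  turn=[
    [0,0,0],
    [0,0,0],
    [0,0,0],
  ],
)

```text
t: 10.42
tcp_pos: [0.4612, -0.268, 0.0867]
tool_rot: [0.707, 0.707, 0.0, 0.002]
force: [0.3, -0.5, 0.5]
finger_gap: 0.998
gripper_force: 0.0
```

```bash
python3 look.py .4592 -.2715 .0065
```

```text
scene [407.6 227.2] 289 0.072 [0.6335 0.2484 0.0724]
scene [208.7 277.3] 194 0.049 [ 0.4613 -0.2806  0.0494]
scene [167.8 289. ] 324 0.049 [ 0.434  -0.3864  0.049 ]
top [213.9 202.2] 446 0.073 [0.6292 0.25   0.0725]
(array([ 0.461 , -0.2679,  0.0866]), np.float64(0.02), array([-0.0043, -0.0024,  0.1001]))
```

Next I'll descend, grasp and lift.

apply_moves(
  claw=[1,1,1,1,1],
  travel=[
    [-0.0045,-0.0024,0.02],
    [-0.0045,-0.0024,0.05],
    [-0.0045,-0.0024,0.08],
    [-0.0045,-0.0024,0.095],
    [-0.0045,-0.0024,0.1],
  ],
  turn=[
    [0,0,0],
    [0,0,0],
    [0,0,0],
    [0,0,0],
    [0,0,0],
  ],
)

```text
t: 10.93
tcp_pos: [0.4576, -0.2705, 0.004]
tool_rot: [0.707, 0.707, -0.0, -0.001]
force: [0.6, 0.1, -0.1]
finger_gap: 1.001
gripper_force: 0.0
```

apply_moves(
  claw=[-0.2,-0.2,-0.2,-0.2,-0.2],
  travel=[
    [0,0,0],
    [0,0,0],
    [0,0,0],
    [0,0,0],
    [0,0,0],
  ],
  turn=[
    [0,0,0],
    [0,0,0],
    [0,0,0],
    [0,0,0],
    [0,0,0],
  ],
  newtons=40,
)

```text
t: 11.35
tcp_pos: [0.4589, -0.2716, 0.0064]
tool_rot: [0.707, 0.707, 0.0, 0.001]
force: [-0.3, -0.3, 4.2]
finger_gap: 0.69
gripper_force: 43.9
```

apply_moves(
  claw=[-0.2,-0.2],
  travel=[
    [0,0,0],
    [0,0,0],
  ],
  turn=[
    [0,0,0],
    [0,0,0],
  ],
)

```text
t: 11.52
tcp_pos: [0.4589, -0.2716, 0.0064]
tool_rot: [0.707, 0.707, 0.0, 0.001]
force: [-1.0, 0.8, 6.2]
finger_gap: 0.691
gripper_force: 44.2
```

apply_moves(
  claw=[-0.2,-0.2,-0.2,-0.2,-0.2],
  travel=[
    [0,0,-0.02],
    [0,0,-0.06],
    [0,0,-0.11],
    [0,0,-0.16],
    [0,0,-0.2],
  ],
  turn=[
    [0,0,0],
    [0,0,0],
    [0,0,0],
    [0,0,0],
    [0,0,0],
  ],
)

```text
t: 11.93
tcp_pos: [0.4583, -0.2711, 0.1677]
tool_rot: [0.707, 0.707, 0.0, 0.001]
force: [-0.1, -1.8, -2.5]
finger_gap: 0.687
gripper_force: 44.1
```

apply_moves(
  claw=[-0.2,-0.2,-0.2,-0.2,-0.2],
  travel=[
    [0.02,0.008,-0.01],
    [0.05,0.02,-0.01],
    [0.09,0.036,-0.01],
    [0.135,0.054,-0.01],
    [0.18,0.072,-0.01],
  ],
  turn=[
    [0,0,0],
    [0,0,0],
    [0,0,0],
    [0,0,0],
    [0,0,0],
  ],
)

```text
t: 12.35
tcp_pos: [0.5157, -0.1259, 0.1734]
tool_rot: [0.708, 0.706, 0.0, -0.0]
force: [0.1, 0.5, -3.4]
finger_gap: 0.691
gripper_force: 44.4
```

apply_moves(
  claw=[-0.2,-0.2,-0.2,-0.2,-0.2],
  travel=[
    [0.04,0.016,0],
    [0.08,0.032,0],
    [0.12,0.048,0],
    [0.16,0.064,0],
    [0.2,0.08,0],
  ],
  turn=[
    [0,0,0],
    [0,0,0],
    [0,0,0],
    [0,0,0],
    [0,0,0],
  ],
)

```text
t: 12.77
tcp_pos: [0.5796, 0.0347, 0.173]
tool_rot: [0.707, 0.707, -0.0, -0.0]
force: [0.3, 0.1, -2.3]
finger_gap: 0.689
gripper_force: 44.4
```

apply_moves(
  claw=[-0.2,-0.2,-0.2,-0.2,-0.2],
  travel=[
    [0.04,0.016,0],
    [0.08,0.032,0],
    [0.12,0.048,0],
    [0.15,0.06,0],
    [0.16,0.064,0],
  ],
  turn=[
    [0,0,0],
    [0,0,0],
    [0,0,0],
    [0,0,0],
    [0,0,0],
  ],
)

```text
t: 13.18
tcp_pos: [0.6317, 0.165, 0.1728]
tool_rot: [0.706, 0.708, 0.001, -0.0]
force: [0.2, 0.2, -2.1]
finger_gap: 0.69
gripper_force: 44.3
```

apply_moves(
  claw=[-0.2,-0.2,-0.2,-0.2,-0.2],
  travel=[
    [0,0,0],
    [0,0,0.03],
    [0,0,0.06],
    [0,0,0.09],
    [0,0,0.11],
  ],
  turn=[
    [0,0,0],
    [0,0,0],
    [0,0,0],
    [0,0,0],
    [0,0,0],
  ],
)

```text
t: 13.6
tcp_pos: [0.6287, 0.1589, 0.0829]
tool_rot: [0.708, 0.707, -0.002, -0.001]
force: [0.1, -0.9, -2.9]
finger_gap: 0.69
gripper_force: 44.3
```

apply_moves(
  claw=[-0.2,-0.2,-0.2,-0.2],
  travel=[
    [0,0,0.01],
    [0,0,0.01],
    [0,0,0.01],
    [0,0,0.01],
  ],
  turn=[
    [0,0,0],
    [0,0,0],
    [0,0,0],
    [0,0,0],
  ],
)

```text
t: 13.93
tcp_pos: [0.6321, 0.1603, 0.0786]
tool_rot: [0.707, 0.707, 0.001, 0.001]
force: [0.6, 0.3, -1.5]
finger_gap: 0.688
gripper_force: 44.3
```

```bash
python3 look.py .632 .1606 .0292
```

```text
scene [408.  226.8] 269 0.072 [0.6329 0.2503 0.0724]
scene [167.7 289. ] 320 0.05 [ 0.4344 -0.3867  0.0498]
top [491.4 282.5] 465 0.051 [ 0.4308 -0.386   0.0509]
(array([0.6322, 0.1607, 0.0789]), np.float64(-0.02), array([-0.0001, -0.0004,  0.0621]))
```

apply_moves(
  claw=[-0.2,-0.2,-0.2,-0.2,-0.2],
  travel=[
    [0,0,0.02],
    [0,0,0.04],
    [0,0,0.055],
    [0,0,0.0625],
    [0,0,0.0625],
  ],
  turn=[
    [0,0,0],
    [0,0,0],
    [0,0,0],
    [0,0,0],
    [0,0,0],
  ],
)

```text
t: 14.45
tcp_pos: [0.6312, 0.1609, 0.029]
tool_rot: [0.707, 0.707, -0.0, 0.0]
force: [-2.4, -0.7, 4.4]
finger_gap: 0.689
gripper_force: 45.6
```

apply_moves(
  claw=[-0.2,-0.2,-0.2],
  travel=[
    [0,0,0],
    [0,0,0],
    [0,0,0],
  ],
  turn=[
    [0,0,0],
    [0,0,0],
    [0,0,0],
  ],
)

```text
t: 14.7
tcp_pos: [0.6311, 0.1609, 0.029]
tool_rot: [0.707, 0.707, 0.0, 0.0]
force: [-2.7, -0.7, 6.7]
finger_gap: 0.69
gripper_force: 45.7
```

apply_moves(
  claw=[1,1,1,1,1],
  travel=[
    [0,0,0],
    [0,0,0],
    [0,0,0],
    [0,0,0],
    [0,0,0],
  ],
  turn=[
    [0,0,0],
    [0,0,0],
    [0,0,0],
    [0,0,0],
    [0,0,0],
  ],
)

```text
t: 15.12
tcp_pos: [0.6313, 0.1609, 0.0272]
tool_rot: [0.707, 0.707, 0.0, 0.0]
force: [-0.5, -0.0, -0.8]
finger_gap: 0.998
gripper_force: 0.0
```

apply_moves(
  claw=[1,1,1,1,1],
  travel=[
    [0,0,-0.02],
    [0,0,-0.06],
    [0,0,-0.11],
    [0,0,-0.16],
    [0,0,-0.19],
  ],
  turn=[
    [0,0,0],
    [0,0,0],
    [0,0,0],
    [0,0,0],
    [0,0,0],
  ],
)

```text
t: 15.53
tcp_pos: [0.6329, 0.161, 0.1836]
tool_rot: [0.707, 0.707, 0.002, 0.002]
force: [0.8, -0.3, 0.2]
finger_gap: 0.999
gripper_force: 0.0
```

apply_moves(
  claw=[1,1,1,1,1],
  travel=[
    [-0.03,-0.011,0],
    [-0.07,-0.025,0],
    [-0.11,-0.04,0],
    [-0.15,-0.055,0],
    [-0.19,-0.069,0],
  ],
  turn=[
    [0,0,0],
    [0,0,0],
    [0,0,0],
    [0,0,0],
    [0,0,0],
  ],
)

```text
t: 15.95
tcp_pos: [0.575, 0.0078, 0.1794]
tool_rot: [0.707, 0.707, 0.0, 0.0]
force: [-0.4, -0.4, -0.4]
finger_gap: 1.003
gripper_force: 0.0
```

apply_moves(
  claw=[1,1,1,1,1],
  travel=[
    [-0.04,-0.014,0],
    [-0.08,-0.028,0],
    [-0.12,-0.043,0],
    [-0.16,-0.058,0],
    [-0.19,-0.069,0],
  ],
  turn=[
    [0,0,0],
    [0,0,0],
    [0,0,0],
    [0,0,0],
    [0,0,0],
  ],
)

```text
t: 16.37
tcp_pos: [0.5197, -0.1455, 0.1793]
tool_rot: [0.708, 0.707, -0.0, 0.0]
force: [0.7, 0.6, -1.0]
finger_gap: 1.005
gripper_force: 0.0
```

```bash
python3 look.py .4326 -.3865 .08
```

```text
scene [407.6 227.2] 287 0.072 [0.6335 0.2486 0.0723]
scene [382.1 242.5] 304 0.072 [0.6354 0.1593 0.0723]
scene [167.7 289. ] 320 0.049 [ 0.4339 -0.3866  0.0489]
top [252.5 200.5] 458 0.072 [0.6312 0.1603 0.0725]
top [213.9 202.2] 448 0.073 [0.629  0.2499 0.073 ]
top [491.4 282.5] 465 0.051 [ 0.4308 -0.3861  0.0507]
(array([ 0.5199, -0.1468,  0.1794]), np.float64(-0.29), array([-0.3   , -0.1076,  0.1246]))
```

apply_moves(
  claw=[1,1,1,1,1],
  travel=[
    [-0.04,-0.014,0],
    [-0.08,-0.029,0],
    [-0.12,-0.043,0],
    [-0.16,-0.058,0],
    [-0.2,-0.072,0],
  ],
  turn=[
    [0,0,0],
    [0,0,0],
    [0,0,0],
    [0,0,0],
    [0,0,0],
  ],
)

```text
t: 16.88
tcp_pos: [0.4629, -0.3036, 0.1793]
tool_rot: [0.707, 0.707, 0.0, -0.0]
force: [-0.2, 0.8, -1.0]
finger_gap: 1.002
gripper_force: 0.0
```

apply_moves(
  claw=[1,1,1,1,1],
  travel=[
    [-0.04,-0.014,0],
    [-0.08,-0.028,0],
    [-0.102,-0.036,0.02],
    [-0.102,-0.036,0.05],
    [-0.102,-0.036,0.08],
  ],
  turn=[
    [0,0,0],
    [0,0,0],
    [0,0,0],
    [0,0,0],
    [0,0,0],
  ],
)

```text
t: 17.3
tcp_pos: [0.4348, -0.3865, 0.1153]
tool_rot: [0.708, 0.706, -0.0, 0.002]
force: [-0.1, 0.4, 0.2]
finger_gap: 1.001
gripper_force: 0.0
```

apply_moves(
  claw=[1,1,1,1,1],
  travel=[
    [0,0,0.03],
    [0,0,0.04],
    [0,0,0.04],
    [0,0,0.04],
    [0,0,0.04],
  ],
  turn=[
    [0,0,0],
    [0,0,0],
    [0,0,0],
    [0,0,0],
    [0,0,0],
  ],
)

```text
t: 17.72
tcp_pos: [0.4353, -0.3852, 0.0846]
tool_rot: [0.707, 0.707, -0.0, 0.001]
force: [-0.4, -0.1, 0.8]
finger_gap: 1.002
gripper_force: 0.0
```

```bash
python3 look.py .4326 -.3865 .0065
```

```text
scene [407.5 227.3] 290 0.072 [0.6333 0.2485 0.0719]
scene [382.1 242.5] 305 0.073 [0.6358 0.1591 0.073 ]
scene [163.6 292.4] 127 0.049 [ 0.4373 -0.4     0.0491]
top [252.5 200.5] 456 0.074 [0.6309 0.1601 0.0739]
top [213.8 202.1] 446 0.073 [0.6292 0.25   0.0728]
(array([ 0.4352, -0.3854,  0.0849]), np.float64(0.02), array([-0.0011, -0.0034,  0.098 ]))
```

apply_moves(
  claw=[1,1,1,1,1],
  travel=[
    [-0.0012,-0.0034,0.02],
    [-0.0012,-0.0034,0.05],
    [-0.0012,-0.0034,0.08],
    [-0.0012,-0.0034,0.095],
    [-0.0012,-0.0034,0.098],
  ],
  turn=[
    [0,0,0],
    [0,0,0],
    [0,0,0],
    [0,0,0],
    [0,0,0],
  ],
)

```text
t: 18.23
tcp_pos: [0.4309, -0.3848, 0.0036]
tool_rot: [0.707, 0.707, 0.0, -0.001]
force: [0.6, 0.3, -1.0]
finger_gap: 1.004
gripper_force: 0.0
```

apply_moves(
  claw=[-0.2,-0.2,-0.2,-0.2,-0.2],
  travel=[
    [0,0,0],
    [0,0,0],
    [0,0,0],
    [0,0,0],
    [0,0,0],
  ],
  turn=[
    [0,0,0],
    [0,0,0],
    [0,0,0],
    [0,0,0],
    [0,0,0],
  ],
)

```text
t: 18.65
tcp_pos: [0.4322, -0.3866, 0.0064]
tool_rot: [0.707, 0.707, -0.0, 0.001]
force: [-0.3, 0.5, 5.5]
finger_gap: 0.69
gripper_force: 44.1
```

apply_moves(
  claw=[-0.2,-0.2],
  travel=[
    [0,0,0],
    [0,0,0],
  ],
  turn=[
    [0,0,0],
    [0,0,0],
  ],
)

```text
t: 18.82
tcp_pos: [0.4322, -0.3866, 0.0064]
tool_rot: [0.707, 0.707, -0.0, 0.001]
force: [-0.2, -0.2, 6.9]
finger_gap: 0.69
gripper_force: 44.2
```

apply_moves(
  claw=[-0.2,-0.2,-0.2,-0.2,-0.2],
  travel=[
    [0,0,-0.02],
    [0,0,-0.06],
    [0,0,-0.11],
    [0,0,-0.16],
    [0,0,-0.2],
  ],
  turn=[
    [0,0,0],
    [0,0,0],
    [0,0,0],
    [0,0,0],
    [0,0,0],
  ],
)

```text
t: 19.23
tcp_pos: [0.4316, -0.3857, 0.1674]
tool_rot: [0.707, 0.707, -0.0, 0.001]
force: [0.4, -1.2, -2.0]
finger_gap: 0.691
gripper_force: 43.9
```

apply_moves(
  claw=[-0.2,-0.2,-0.2,-0.2,-0.2],
  travel=[
    [0.02,0.009,-0.01],
    [0.05,0.022,-0.01],
    [0.09,0.04,-0.01],
    [0.135,0.059,-0.01],
    [0.18,0.079,-0.01],
  ],
  turn=[
    [0,0,0],
    [0,0,0],
    [0,0,0],
    [0,0,0],
    [0,0,0],
  ],
)

```text
t: 19.65
tcp_pos: [0.4945, -0.2403, 0.173]
tool_rot: [0.708, 0.706, 0.0, -0.0]
force: [-0.3, -0.4, -1.5]
finger_gap: 0.692
gripper_force: 44.1
```

apply_moves(
  claw=[-0.2,-0.2,-0.2,-0.2,-0.2],
  travel=[
    [0.04,0.018,0],
    [0.08,0.035,0],
    [0.12,0.053,0],
    [0.16,0.07,0],
    [0.2,0.088,0],
  ],
  turn=[
    [0,0,0],
    [0,0,0],
    [0,0,0],
    [0,0,0],
    [0,0,0],
  ],
)

```text
t: 20.07
tcp_pos: [0.5649, -0.0798, 0.1727]
tool_rot: [0.707, 0.707, -0.0, -0.0]
force: [0.8, -0.4, -2.8]
finger_gap: 0.689
gripper_force: 44.1
```

apply_moves(
  claw=[-0.2,-0.2,-0.2,-0.2,-0.2],
  travel=[
    [0.04,0.018,0],
    [0.08,0.035,0],
    [0.12,0.053,0],
    [0.165,0.073,0],
    [0.191,0.084,0],
  ],
  turn=[
    [0,0,0],
    [0,0,0],
    [0,0,0],
    [0,0,0],
    [0,0,0],
  ],
)

```text
t: 20.48
tcp_pos: [0.6331, 0.075, 0.1728]
tool_rot: [0.706, 0.708, 0.001, -0.0]
force: [0.2, 0.0, -3.1]
finger_gap: 0.694
gripper_force: 44.0
```

apply_moves(
  claw=[-0.2,-0.2,-0.2,-0.2,-0.2],
  travel=[
    [0,0,0],
    [0,0,0],
    [0,0,0.01],
    [0,0,0.03],
    [0,0,0.05],
  ],
  turn=[
    [0,0,0],
    [0,0,0],
    [0,0,0],
    [0,0,0],
    [0,0,0],
  ],
)

```text
t: 20.9
tcp_pos: [0.6321, 0.0695, 0.1326]
tool_rot: [0.708, 0.706, 0.0, 0.0]
force: [-0.5, -0.1, -2.3]
finger_gap: 0.692
gripper_force: 44.0
```

```bash
python3 look.py .6334 .0708 .08
```

```text
scene [407.6 227.2] 289 0.073 [0.6337 0.2482 0.0727]
scene [383.7 242.7] 252 0.072 [0.6385 0.1625 0.0721]
top [213.7 202.1] 442 0.073 [0.6292 0.2504 0.0726]
(array([0.6291, 0.0696, 0.1296]), np.float64(-0.13), array([0.0015, 0.0058, 0.062 ]))
```

apply_moves(
  claw=[-0.2,-0.2,-0.2,-0.2,-0.2],
  travel=[
    [0,0,0.03],
    [0,0,0.06],
    [0,0,0.08],
    [0,0,0.08],
    [0,0,0.08],
  ],
  turn=[
    [0,0,0],
    [0,0,0],
    [0,0,0],
    [0,0,0],
    [0,0,0],
  ],
)

```text
t: 21.42
tcp_pos: [0.6318, 0.0701, 0.0686]
tool_rot: [0.708, 0.707, -0.001, -0.001]
force: [-0.1, -0.6, -2.3]
finger_gap: 0.691
gripper_force: 44.0
```

apply_moves(
  claw=[-0.2,-0.2],
  travel=[
    [0,0,0],
    [0,0,0],
  ],
  turn=[
    [0,0,0],
    [0,0,0],
  ],
)

```text
t: 21.58
tcp_pos: [0.6337, 0.0707, 0.0707]
tool_rot: [0.707, 0.707, 0.001, 0.001]
force: [-0.4, 0.4, -2.3]
finger_gap: 0.69
gripper_force: 44.0
```

```bash
python3 -c "
from h import *
print(go((.633,.0708,.0293)))"
```

```text
(array([0.6337, 0.0707, 0.0707]), np.float64(-0.03), array([ 0.0002, -0.001 ,  0.0517]))
```

apply_moves(
  claw=[-0.2,-0.2,-0.2,-0.2,-0.2],
  travel=[
    [0,0,0.015],
    [0,0,0.03],
    [0,0,0.044],
    [0,0,0.052],
    [0,0,0.052],
  ],
  turn=[
    [0,0,0],
    [0,0,0],
    [0,0,0],
    [0,0,0],
    [0,0,0],
  ],
)

```text
t: 22.0
tcp_pos: [0.6316, 0.0711, 0.0288]
tool_rot: [0.707, 0.707, -0.001, -0.001]
force: [-5.6, -0.4, 15.1]
finger_gap: 0.688
gripper_force: 46.2
```

apply_moves(
  claw=[-0.2,-0.2,-0.2],
  travel=[
    [0,0,0],
    [0,0,0],
    [0,0,0],
  ],
  turn=[
    [0,0,0],
    [0,0,0],
    [0,0,0],
  ],
)

```text
t: 22.25
tcp_pos: [0.6316, 0.0711, 0.0288]
tool_rot: [0.707, 0.707, -0.001, -0.0]
force: [-4.6, -0.5, 13.3]
finger_gap: 0.69
gripper_force: 46.2
```

apply_moves(
  claw=[1,1,1,1,1],
  travel=[
    [0,0,0],
    [0,0,0],
    [0,0,0],
    [0,0,0],
    [0,0,0],
  ],
  turn=[
    [0,0,0],
    [0,0,0],
    [0,0,0],
    [0,0,0],
    [0,0,0],
  ],
)

```text
t: 22.67
tcp_pos: [0.6322, 0.0711, 0.0267]
tool_rot: [0.707, 0.707, -0.0, -0.0]
force: [0.6, 0.1, -0.2]
finger_gap: 1.0
gripper_force: 0.0
```

apply_moves(
  claw=[1,1,1,1,1],
  travel=[
    [0,0,-0.02],
    [0,0,-0.06],
    [0,0,-0.11],
    [0,0,-0.16],
    [0,0,-0.19],
  ],
  turn=[
    [0,0,0],
    [0,0,0],
    [0,0,0],
    [0,0,0],
    [0,0,0],
  ],
)

```text
t: 23.08
tcp_pos: [0.6341, 0.071, 0.1833]
tool_rot: [0.707, 0.707, 0.002, 0.002]
force: [0.4, 0.3, 1.4]
finger_gap: 1.006
gripper_force: 0.0
```

apply_moves(
  claw=[1,1,1,1,1],
  travel=[
    [0,0,-0.02],
    [0,-0.04,-0.04],
    [0,-0.08,-0.04],
    [0,-0.12,-0.04],
    [0,-0.15,-0.04],
  ],
  turn=[
    [0,0,-0.039],
    [0,0,-0.078],
    [0,0,-0.117],
    [0,0,-0.156],
    [0,0,-0.195],
  ],
)

```text
t: 23.5
tcp_pos: [0.5094, 0.0713, 0.2113]
tool_rot: [0.458, 0.889, -0.0, -0.001]
force: [-1.3, 0.5, -0.5]
finger_gap: 1.003
gripper_force: 0.0
```

```bash
python3 - <<'E'
from h import *
# balls/toggles in the first views: crop positions -> rays at ball height
s=dict(np.load("top0.npz"))
for u,v in((254.5,279),(279.25,279.6),(303.75,280.7)): print("ball",ray(s,u,v,.0745).round(4))
t=dict(np.load("scene0.npz"))
# scene crop scale 580/125=4.64 , 310/85=3.647; origin (250,185), pasted at y=280
for x,y in((438,327),(360,357),(279,386)): print("ball",ray(t,250+x/4.64,185+(y-280)/3.647,.0745).round(4))
# cover plate corners in the top crop, z=.061
for x,y in((326,95),(422,101),(418,185),(324,180)): print("cover",ray(s,235+x/4,235+y/3.5,.061).round(4))
E
python3 look.py .45 .08 .2
```

```text
ball [0.4497 0.156  0.0745]
ball [0.4471 0.1    0.0745]
ball [0.4434 0.0447 0.0745]
ball [0.4551 0.1602 0.0745]
ball [0.4532 0.1038 0.0745]
ball [0.4496 0.0475 0.0745]
cover [0.4857 0.0152 0.061 ]
cover [ 0.4805 -0.0399  0.061 ]
cover [ 0.4259 -0.0361  0.061 ]
cover [0.4303 0.0175 0.061 ]
scene [407.6 227.2] 289 0.073 [0.6338 0.248  0.073 ]
scene [382.1 242.5] 306 0.073 [0.6356 0.1591 0.0726]
scene [355.  257.9] 318 0.073 [0.636 0.069 0.073]
top [253.5 192.6] 106 0.073 [0.6497 0.1579 0.0731]
top [291.5 193.3] 182 0.073 [0.6459 0.0697 0.0732]
top [213.8 202.1] 445 0.073 [0.6293 0.2501 0.0726]
(array([0.507 , 0.0717, 0.2108]), np.float64(35.21), array([ 0.0495, -0.0521,  0.014 ]))
```

apply_moves(
  claw=[-1,-1,-1,-1,-1],
  travel=[
    [0.019,-0.012,0],
    [0.038,-0.024,0],
    [0.057,-0.036,0],
    [0.076,-0.048,0],
    [0.0946,-0.06,0],
  ],
  turn=[
    [0,0,-0.039],
    [0,0,-0.078],
    [0,0,-0.117],
    [0,0,-0.156],
    [0,0,-0.195],
  ],
)

```text
t: 24.02
tcp_pos: [0.4299, 0.1056, 0.2113]
tool_rot: [0.17, 0.985, 0.0, 0.001]
force: [-0.6, 0.6, 0.3]
finger_gap: 0.298
gripper_force: 0.0
```

apply_moves(
  claw=[-1,-1,-1,-1,-1],
  travel=[
    [0,0,0.02],
    [0,0,0.04],
    [0,0,0.06],
    [0,0,0.075],
    [0,0,0.075],
  ],
  turn=[
    [0,0,-0.036],
    [0,0,-0.072],
    [0,0,-0.0936],
    [0,0,-0.0936],
    [0,0,-0.0936],
  ],
)

```text
t: 24.43
tcp_pos: [0.4291, 0.1054, 0.1494]
tool_rot: [0.026, 1.0, -0.0, -0.002]
force: [-0.5, 0.2, -0.2]
finger_gap: -0.0
gripper_force: 0.0
```

apply_moves(
  claw=[-1,-1,-1],
  travel=[
    [0,0,0],
    [0,0,0],
    [0,0,0],
  ],
  turn=[
    [0,0,0],
    [0,0,0],
    [0,0,0],
  ],
)

```text
t: 24.68
tcp_pos: [0.4306, 0.1054, 0.152]
tool_rot: [0.026, 1.0, 0.0, 0.001]
force: [0.3, -0.4, 0.0]
finger_gap: -0.003
gripper_force: 0.0
```

```bash
cat >> h.py <<'E'
Y=np.radians(-2.84); U=np.array([.461,.046,0]); RU=np.array([[np.cos(Y),-np.sin(Y),0],[np.sin(Y),np.cos(Y),0],[0,0,1]])
def loc(a,b,z): return U+RU@np.array([a,b,z])
def where():
    from station import manip
    p=manip.sense()["tcp_pos"]; return "local",(RU.T@(p-U)).round(4)
E
python3 -c "
from h import *
print(go(loc(-.04,.058,.06)),where())
from station import manip
for n,(y,x) in(('scene',(160,230)),('top',(210,210))):
    s=manip.snapshot(n)['pixels'][y:y+120,x:x+180,::-1]; cv2.imwrite(f'pics/p1{n}.png',cv2.resize(s,(720,480)))
a=[cv2.resize(cv2.imread(f'pics/p1{n}.png'),(450,300)) for n in('scene','top')]; cv2.imwrite('pics/p1.png',cv2.vconcat(a))
"
```

```text
(array([0.4306, 0.1054, 0.152 ]), np.float64(87.01), array([0.0086, 0.0002, 0.115 ])) ('local', array([-0.0333,  0.0578,  0.152 ]))
```

View pics/p1.png

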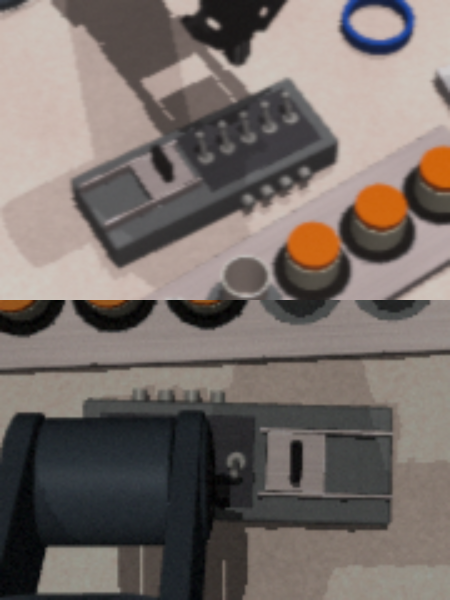

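The scene crop shows the three jars standing centred on their mats, all five toggles leaning to the robot, and the closed fingertip in front of the toggle row. I'll lower behind toggle 3 and push.

apply_moves(
  claw=[-1,-1,-1,-1,-1],
  travel=[
    [0.0086,0,0.03],
    [0.0086,0,0.06],
    [0.0086,0,0.09],
    [0.0086,0,0.113],
    [0.0086,0,0.113],
  ],
  turn=[
    [0,0,0],
    [0,0,0],
    [0,0,0],
    [0,0,0],
    [0,0,0],
  ],
)

```text
t: 25.2
tcp_pos: [0.4214, 0.1057, 0.0589]
tool_rot: [0.026, 1.0, -0.0, -0.002]
force: [0.1, -0.5, 0.1]
finger_gap: 0.002
gripper_force: 0.0
```

apply_moves(
  claw=[-1,-1,-1],
  travel=[
    [0,0,0],
    [0,0,0],
    [0,0,0],
  ],
  turn=[
    [0,0,0],
    [0,0,0],
    [0,0,0],
  ],
)

```text
t: 25.45
tcp_pos: [0.4237, 0.1058, 0.0621]
tool_rot: [0.026, 1.0, 0.0, 0.001]
force: [0.9, 0.4, -0.2]
finger_gap: -0.006
gripper_force: 0.0
```

```bash
python3 -c "
from h import *
print(go(loc(-.003,.058,.061)),where())"
```

```text
(array([0.4237, 0.1058, 0.0621]), np.float64(87.05), array([-0.0465,  0.0002,  0.0015])) ('local', array([-0.0402,  0.0579,  0.0621]))
```

apply_moves(
  claw=[-1,-1,-1,-1,-1],
  travel=[
    [-0.012,0,0],
    [-0.022,0,0],
    [-0.032,0,0],
    [-0.042,0,0],
    [-0.0465,0,0],
  ],
  turn=[
    [0,0,0],
    [0,0,0],
    [0,0,0],
    [0,0,0],
    [0,0,0],
  ],
)

```text
t: 25.87
tcp_pos: [0.4565, 0.104, 0.0607]
tool_rot: [0.026, 1.0, 0.0, -0.005]
force: [-10.5, 0.9, 8.4]
finger_gap: 0.001
gripper_force: 6.9
```

apply_moves(
  claw=[-1,-1,-1],
  travel=[
    [0,0,0],
    [0,0,0],
    [0,0,0],
  ],
  turn=[
    [0,0,0],
    [0,0,0],
    [0,0,0],
  ],
)

```text
t: 26.12
tcp_pos: [0.4563, 0.104, 0.0607]
tool_rot: [0.026, 1.0, -0.0, -0.004]
force: [-6.6, -0.8, 5.5]
finger_gap: 0.002
gripper_force: 4.7
```

```bash
python3 -c "
from h import *
print(where())"
```

```text
('local', array([-0.0076,  0.0577,  0.0607]))
```

apply_moves(
  claw=[-1,-1,-1,-1],
  travel=[
    [-0.005,0,0],
    [-0.005,0,0],
    [-0.005,0,0],
    [-0.005,0,0],
  ],
  turn=[
    [0,0,0],
    [0,0,0],
    [0,0,0],
    [0,0,0],
  ],
)

```text
t: 26.45
tcp_pos: [0.4565, 0.104, 0.0606]
tool_rot: [0.026, 1.0, -0.0, -0.008]
force: [-12.4, 0.1, 10.7]
finger_gap: -0.001
gripper_force: 7.8
```

```bash
python3 -c "
from h import *
print(where())
from station import manip
for n,(y,x) in(('scene',(160,230)),('top',(210,210))):
    s=manip.snapshot(n)['pixels'][y:y+120,x:x+180,::-1]; cv2.imwrite(f'pics/p2{n}.png',cv2.resize(s,(450,300)))
a=[cv2.imread(f'pics/p2{n}.png') for n in('scene','top')]; cv2.imwrite('pics/p2.png',cv2.vconcat(a))
"
```

```text
('local', array([-0.0073,  0.0577,  0.0606]))
```

View pics/p2.png

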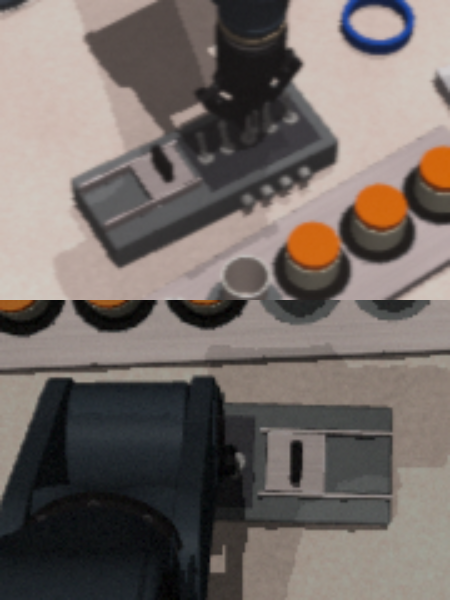

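In the scene crop, toggle 3 (about (247,130)) leans away while its neighbours still lean to the robot. The tool stopped dead under rising force, so toggle 3 is at its stop. Toggles 2 and 1 get the same stroke.

apply_moves(
  claw=[-1,-1,-1,-1,-1],
  travel=[
    [0.024,0,0],
    [0.048,0,0],
    [0.048,0.01,0],
    [0.048,0.034,0],
    [0.048,0.034,0],
  ],
  turn=[
    [0,0,0],
    [0,0,0],
    [0,0,0],
    [0,0,0],
    [0,0,0],
  ],
)

```text
t: 26.97
tcp_pos: [0.4298, 0.1346, 0.0612]
tool_rot: [0.025, 1.0, 0.0, 0.002]
force: [0.0, 0.7, -0.3]
finger_gap: -0.001
gripper_force: 0.0
```

apply_moves(
  claw=[-1,-1,-1],
  travel=[
    [0,0,0],
    [0,0,0],
    [0,0,0],
  ],
  turn=[
    [0,0,0],
    [0,0,0],
    [0,0,0],
  ],
)

```text
t: 27.22
tcp_pos: [0.4279, 0.1325, 0.0609]
tool_rot: [0.026, 1.0, -0.0, 0.001]
force: [0.4, -0.1, 0.4]
finger_gap: 0.0
gripper_force: 0.0
```

```bash
python3 -c "
from h import *
print(where())"
```

```text
('local', array([-0.0374,  0.0848,  0.0609]))
```

apply_moves(
  claw=[-1,-1,-1,-1,-1],
  travel=[
    [-0.012,0,0],
    [-0.022,0,0],
    [-0.032,0,0],
    [-0.042,0,0],
    [-0.048,0,0],
  ],
  turn=[
    [0,0,0],
    [0,0,0],
    [0,0,0],
    [0,0,0],
    [0,0,0],
  ],
)

```text
t: 27.63
tcp_pos: [0.4579, 0.1307, 0.0602]
tool_rot: [0.026, 1.0, -0.0, -0.009]
force: [-17.9, 1.7, 14.0]
finger_gap: 0.004
gripper_force: 11.2
```

apply_moves(
  claw=[-1,-1,-1],
  travel=[
    [0,0,0],
    [0,0,0],
    [0,0,0],
  ],
  turn=[
    [0,0,0],
    [0,0,0],
    [0,0,0],
  ],
)

```text
t: 27.88
tcp_pos: [0.4577, 0.1308, 0.0604]
tool_rot: [0.026, 1.0, -0.0, -0.008]
force: [-12.7, 0.6, 9.4]
finger_gap: 0.0
gripper_force: 7.7
```

apply_moves(
  claw=[-1,-1,-1,-1,-1],
  travel=[
    [0.024,0,0],
    [0.048,0,0],
    [0.048,0.01,0],
    [0.048,0.034,0],
    [0.048,0.034,0],
  ],
  turn=[
    [0,0,0],
    [0,0,0],
    [0,0,0],
    [0,0,0],
    [0,0,0],
  ],
)

```text
t: 28.3
tcp_pos: [0.4315, 0.1619, 0.0612]
tool_rot: [0.025, 1.0, 0.001, 0.003]
force: [0.2, 0.2, 0.3]
finger_gap: -0.001
gripper_force: 0.0
```

apply_moves(
  claw=[-1,-1,-1],
  travel=[
    [0,0,0],
    [0,0,0],
    [0,0,0],
  ],
  turn=[
    [0,0,0],
    [0,0,0],
    [0,0,0],
  ],
)

```text
t: 28.55
tcp_pos: [0.4293, 0.1597, 0.0609]
tool_rot: [0.026, 1.0, 0.0, 0.0]
force: [0.7, -0.6, 0.2]
finger_gap: -0.003
gripper_force: 0.0
```

apply_moves(
  claw=[-1,-1,-1,-1,-1],
  travel=[
    [-0.012,0,0],
    [-0.022,0,0],
    [-0.032,0,0],
    [-0.042,0,0],
    [-0.048,0,0],
  ],
  turn=[
    [0,0,0],
    [0,0,0],
    [0,0,0],
    [0,0,0],
    [0,0,0],
  ],
)

```text
t: 28.97
tcp_pos: [0.4593, 0.1577, 0.0602]
tool_rot: [0.026, 1.0, -0.001, -0.009]
force: [-18.0, 4.1, 15.2]
finger_gap: 0.002
gripper_force: 11.4
```

apply_moves(
  claw=[-1,-1,-1],
  travel=[
    [0,0,0],
    [0,0,0],
    [0,0,0],
  ],
  turn=[
    [0,0,0],
    [0,0,0],
    [0,0,0],
  ],
)

```text
t: 29.22
tcp_pos: [0.4591, 0.1578, 0.0604]
tool_rot: [0.026, 1.0, -0.001, -0.008]
force: [-12.4, 1.3, 10.0]
finger_gap: -0.001
gripper_force: 7.9
```

apply_moves(
  claw=[-1,-1,-1,-1,-1],
  travel=[
    [0.024,0,0],
    [0.048,0,0],
    [0.048,0,-0.04],
    [0.048,0,-0.08],
    [0.048,0,-0.12],
  ],
  turn=[
    [0,0,0],
    [0,0,0],
    [0,0,0],
    [0,0,0],
    [0,0,0],
  ],
)

```text
t: 29.63
tcp_pos: [0.4295, 0.1598, 0.1578]
tool_rot: [0.026, 1.0, -0.0, 0.0]
force: [1.7, 0.1, -0.4]
finger_gap: -0.003
gripper_force: 0.0
```

apply_moves(
  claw=[-1,-1,-1,-1,-1],
  travel=[
    [0,0.05,-0.02],
    [0,0.1,-0.02],
    [0,0.13,-0.02],
    [0,0.13,-0.02],
    [0,0.13,-0.02],
  ],
  turn=[
    [0,0,0],
    [0,0,0],
    [0,0,0],
    [0,0,0],
    [0,0,0],
  ],
)

```text
t: 30.05
tcp_pos: [0.4351, 0.265, 0.1733]
tool_rot: [0.025, 1.0, 0.0, 0.001]
force: [-0.2, -0.5, -0.1]
finger_gap: 0.001
gripper_force: 0.0
```

```bash
python3 -c "
from h import *
print(where())
from station import manip
for n,(y,x) in(('scene',(160,230)),('top',(210,210))):
    s=manip.snapshot(n); np.savez(n+'3.npz',**s); s=s['pixels'][y:y+120,x:x+180,::-1]; cv2.imwrite(f'pics/p3{n}.png',cv2.resize(s,(450,300)))
a=[cv2.imread(f'pics/p3{n}.png') for n in('scene','top')]; cv2.imwrite('pics/p3.png',cv2.vconcat(a))
"; python3 look.py
```

```text
('local', array([-0.0367,  0.2175,  0.1733]))
scene [407.6 227.2] 287 0.072 [0.6335 0.2485 0.0724]
scene [382.  242.5] 305 0.072 [0.6354 0.1592 0.0723]
scene [355.  257.9] 317 0.074 [0.6363 0.0688 0.0737]
top [252.5 200.4] 452 0.073 [0.6311 0.1603 0.0732]
top [291.4 199.2] 449 0.073 [0.6319 0.0702 0.0728]
top [213.8 202.1] 445 0.073 [0.6293 0.2501 0.0726]
```

View pics/p3.png

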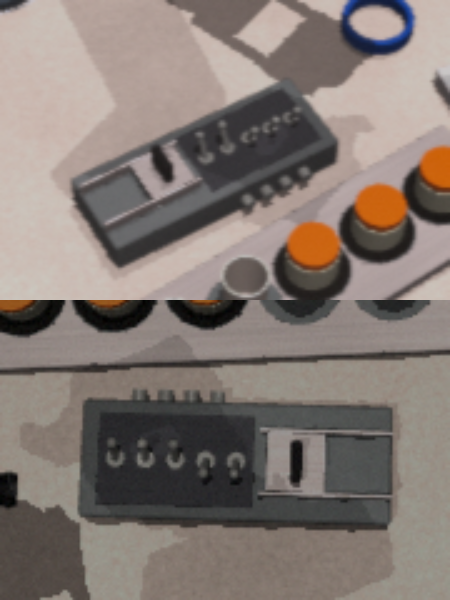

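Toggles 1–3 (top crop (113,455), (144,453), (175,452)) are now thrown away from the robot, while 4 and 5 still lean to it. The jars are centred on the mats and the cover's fin is at crop (296,463). I'll go to the fin with the fingers part open.

apply_moves(
  claw=[-0.3,-0.3,-0.3,-0.3,-0.3],
  travel=[
    [-0.005,-0.04,0],
    [-0.01,-0.08,0],
    [-0.015,-0.12,0],
    [-0.02,-0.16,0],
    [-0.025,-0.2,0],
  ],
  turn=[
    [0,0,0],
    [0,0,0],
    [0,0,0],
    [0,0,0],
    [0,0,0],
  ],
  newtons=25,
)

```text
t: 30.67
tcp_pos: [0.4451, 0.1007, 0.1728]
tool_rot: [0.026, 1.0, -0.0, -0.0]
force: [0.6, -1.1, -0.2]
finger_gap: 0.355
gripper_force: 0.0
```

apply_moves(
  claw=[-0.3,-0.3,-0.3,-0.3,-0.3],
  travel=[
    [-0.005,-0.04,0],
    [-0.01,-0.08,0],
    [-0.016,-0.12,0],
    [-0.021,-0.141,0],
    [-0.021,-0.141,0.03],
  ],
  turn=[
    [0,0,0],
    [0,0,0],
    [0,0,0],
    [0,0,0],
    [0,0,0],
  ],
)

```text
t: 31.08
tcp_pos: [0.4608, -0.0159, 0.1517]
tool_rot: [0.029, 1.0, -0.002, 0.006]
force: [1.0, 0.0, 0.0]
finger_gap: 0.351
gripper_force: 0.0
```

apply_moves(
  claw=[-0.3,-0.3,-0.3,-0.3],
  travel=[
    [0,0,0.02],
    [0,0,0.03],
    [0,0,0.03],
    [0,0,0.03],
  ],
  turn=[
    [0,0,0],
    [0,0,0],
    [0,0,0],
    [0,0,0],
  ],
)

```text
t: 31.42
tcp_pos: [0.456, -0.0108, 0.1248]
tool_rot: [0.026, 1.0, 0.0, -0.001]
force: [0.3, -0.1, -0.1]
finger_gap: 0.35
gripper_force: 0.0
```

```bash
python3 -c "
from h import *
print(where(),go(loc(0,-.0555,.067)))
for n in('scene','top'):
    s=dict(np.load(n+'3.npz')); W=world(s)
    m=(abs(W[...,2]-.089)<.008)&(W[...,0]>.35)&(W[...,0]<.5)&(abs(W[...,1])<.06)
    for c,st in blobs(m,8,400): print('fin',c.round(1),st[2:],RU.T@(ray(s,*c,.089)-U))"
```

```text
('local', array([-0.0022, -0.057 ,  0.1248])) (array([ 0.456 , -0.0108,  0.1248]), np.float64(87.0), array([-0.0028,  0.0018,  0.0722]))
fin [294.1 223.2] [ 9 12 47] [ 0.00264202 -0.05767924  0.089     ]
fin [327.9 273.4] [ 5 17 73] [-0.00032457 -0.05606517  0.089     ]
```

apply_moves(
  claw=[-0.3,-0.3,-0.3,-0.3,-0.3],
  travel=[
    [-0.003,0.0005,0.015],
    [-0.003,0.0005,0.035],
    [-0.003,0.0005,0.055],
    [-0.003,0.0005,0.068],
    [-0.003,0.0005,0.071],
  ],
  turn=[
    [0,0,0],
    [0,0,0],
    [0,0,0],
    [0,0,0],
    [0,0,0],
  ],
)

```text
t: 31.83
tcp_pos: [0.4586, -0.01, 0.0677]
tool_rot: [0.026, 1.0, 0.0, -0.0]
force: [1.0, -0.8, 0.8]
finger_gap: 0.35
gripper_force: 0.0
```

apply_moves(
  claw=[-1,-1,-1,-1,-1],
  travel=[
    [0,0,0],
    [0,0,0],
    [0,0,0],
    [0,0,0],
    [0,0,0],
  ],
  turn=[
    [0,0,0],
    [0,0,0],
    [0,0,0],
    [0,0,0],
    [0,0,0],
  ],
)

```text
t: 32.25
tcp_pos: [0.4593, -0.0102, 0.0688]
tool_rot: [0.026, 1.0, -0.0, 0.001]
force: [0.5, 2.2, 1.7]
finger_gap: 0.112
gripper_force: 28.6
```

```bash
python3 -c "
from h import *
print(where())"
```

```text
('local', array([ 0.0011, -0.0562,  0.0688]))
```

apply_moves(
  claw=[-1,-1,-1,-1,-1],
  travel=[
    [0,-0.012,0],
    [0,-0.03,0],
    [0,-0.05,0],
    [0,-0.066,0],
    [0,-0.074,0],
  ],
  turn=[
    [0,0,0],
    [0,0,0],
    [0,0,0],
    [0,0,0],
    [0,0,0],
  ],
)

```text
t: 32.67
tcp_pos: [0.4561, -0.0685, 0.0688]
tool_rot: [0.029, 1.0, 0.002, 0.001]
force: [12.9, 36.3, 8.6]
finger_gap: 0.111
gripper_force: 30.3
```

apply_moves(
  claw=[-1,-1,-1,-1],
  travel=[
    [0,-0.004,0],
    [0,-0.006,0],
    [0,-0.006,0],
    [0,-0.006,0],
  ],
  turn=[
    [0,0,0],
    [0,0,0],
    [0,0,0],
    [0,0,0],
  ],
)

```text
t: 33.0
tcp_pos: [0.4561, -0.0684, 0.0688]
tool_rot: [0.029, 1.0, 0.004, 0.001]
force: [11.7, 31.2, 6.3]
finger_gap: 0.113
gripper_force: 29.6
```

```bash
python3 -c "
from h import *
print(where())"
```

```text
('local', array([ 0.0008, -0.1145,  0.0688]))
```

The cover is at its open stop (local y −0.1145, where −0.114 was expected). Now I'll release it, lift and go over the button.

apply_moves(
  claw=[-1,-0.3,-0.3,-0.3,-0.3],
  travel=[
    [0,0.006,0],
    [0,0.006,0],
    [0,0.006,0],
    [0,0.006,0],
    [0,0.006,0],
  ],
  turn=[
    [0,0,0],
    [0,0,0],
    [0,0,0],
    [0,0,0],
    [0,0,0],
  ],
)

```text
t: 33.42
tcp_pos: [0.4557, -0.0701, 0.0681]
tool_rot: [0.026, 1.0, -0.0, -0.0]
force: [-1.3, 0.6, -0.4]
finger_gap: 0.352
gripper_force: 0.0
```

apply_moves(
  claw=[-0.3,-0.3,-0.3,-0.3,-0.3],
  travel=[
    [0,0,-0.015],
    [0,0,-0.04],
    [0,0,-0.06],
    [0,0,-0.075],
    [0,0,-0.075],
  ],
  turn=[
    [0,0,0],
    [0,0,0],
    [0,0,0],
    [0,0,0],
    [0,0,0],
  ],
)

```text
t: 33.83
tcp_pos: [0.457, -0.0706, 0.1299]
tool_rot: [0.026, 1.0, -0.001, 0.002]
force: [-0.3, 0.3, 0.1]
finger_gap: 0.35
gripper_force: 0.0
```

apply_moves(
  claw=[-1,-1,-1,-1,-1],
  travel=[
    [0,0.03,0],
    [0,0.06,0],
    [0,0.078,0],
    [0,0.078,0],
    [0,0.078,0],
  ],
  turn=[
    [0,0,0],
    [0,0,0],
    [0,0,0],
    [0,0,0],
    [0,0,0],
  ],
)

```text
t: 34.25
tcp_pos: [0.4585, -0.0069, 0.1274]
tool_rot: [0.025, 1.0, -0.0, -0.001]
force: [0.4, -0.6, -0.2]
finger_gap: -0.001
gripper_force: 0.0
```

apply_moves(
  claw=[-1,-1],
  travel=[
    [0,0,0],
    [0,0,0],
  ],
  turn=[
    [0,0,0],
    [0,0,0],
  ],
)

```text
t: 34.42
tcp_pos: [0.459, -0.0079, 0.1278]
tool_rot: [0.026, 1.0, -0.0, -0.0]
force: [0.8, -0.1, -0.6]
finger_gap: -0.001
gripper_force: 0.0
```

```bash
python3 -c "
from h import *
print(where(),go(loc(.0005,-.052,.06)))
from station import manip
s=manip.snapshot('scene')['pixels'][160:280,230:410,::-1]; cv2.imwrite('pics/p4.png',cv2.resize(s,(720,480)))
"
```

```text
('local', array([ 0.0007, -0.054 ,  0.1278])) (array([ 0.459 , -0.0079,  0.1278]), np.float64(86.98), array([0.0002, 0.0025, 0.0847]))
```

View pics/p4.png

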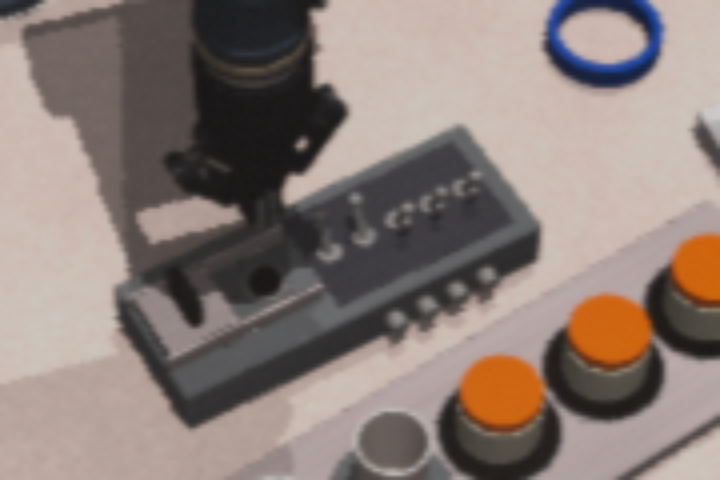

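The cover is fully open at crop (180,310), and the bare button shows at (263,280) below the tool. Now to press it.

apply_moves(
  claw=[-1,-1,-1,-1,-1],
  travel=[
    [0,0.0025,0.02],
    [0,0.0025,0.045],
    [0,0.0025,0.065],
    [0,0.0025,0.08],
    [0,0.0025,0.085],
  ],
  turn=[
    [0,0,0],
    [0,0,0],
    [0,0,0],
    [0,0,0],
    [0,0,0],
  ],
)

```text
t: 34.88
tcp_pos: [0.4583, -0.0056, 0.0586]
tool_rot: [0.026, 1.0, 0.0, -0.001]
force: [0.5, -0.5, 0.3]
finger_gap: -0.003
gripper_force: 0.0
```

apply_moves(
  claw=[-1,-1,-1,-1,-1],
  travel=[
    [0,0,0.005],
    [0,0,0.01],
    [0,0,0.014],
    [0,0,0.018],
    [0,0,0.018],
  ],
  turn=[
    [0,0,0],
    [0,0,0],
    [0,0,0],
    [0,0,0],
    [0,0,0],
  ],
)

```text
t: 35.3
tcp_pos: [0.4594, -0.0055, 0.0478]
tool_rot: [0.026, 1.0, -0.001, 0.001]
force: [-4.2, -1.9, 17.7]
finger_gap: -0.006
gripper_force: 8.8
```

apply_moves(
  claw=[-1,-1,-1],
  travel=[
    [0,0,0],
    [0,0,0],
    [0,0,0],
  ],
  turn=[
    [0,0,0],
    [0,0,0],
    [0,0,0],
  ],
)

```text
t: 35.55
tcp_pos: [0.4594, -0.0055, 0.0478]
tool_rot: [0.025, 1.0, -0.001, 0.001]
force: [-3.6, -1.9, 18.2]
finger_gap: 0.002
gripper_force: 9.0
```

```bash
python3 -c "
from h import *
print(where())"
```

```text
('local', array([ 0.0009, -0.0515,  0.0478]))
```

The button is right down: 18 N, with the tip at z 0.0478, which is the 48 mm stop. I'll lift, regrip the fin and shut the cover.

apply_moves(
  claw=[-1,-1,-1,-1,-1],
  travel=[
    [0,0,-0.015],
    [0,0,-0.04],
    [0,0,-0.07],
    [0,0,-0.1],
    [0,0,-0.103],
  ],
  turn=[
    [0,0,0],
    [0,0,0],
    [0,0,0],
    [0,0,0],
    [0,0,0],
  ],
)

```text
t: 35.97
tcp_pos: [0.4615, -0.0055, 0.1317]
tool_rot: [0.026, 1.0, -0.001, 0.004]
force: [0.7, -0.5, 0.2]
finger_gap: -0.003
gripper_force: 0.0
```

apply_moves(
  claw=[-0.3,-0.3,-0.3,-0.3,-0.3],
  travel=[
    [0,-0.03,0],
    [0,-0.06,0],
    [0,-0.078,0],
    [0,-0.078,0],
    [0,-0.078,0],
  ],
  turn=[
    [0,0,0],
    [0,0,0],
    [0,0,0],
    [0,0,0],
    [0,0,0],
  ],
)

```text
t: 36.38
tcp_pos: [0.4557, -0.0678, 0.1279]
tool_rot: [0.027, 1.0, 0.0, -0.0]
force: [-0.1, 0.4, -0.1]
finger_gap: 0.35
gripper_force: 0.0
```

apply_moves(
  claw=[-0.3,-0.3],
  travel=[
    [0,0,0],
    [0,0,0],
  ],
  turn=[
    [0,0,0],
    [0,0,0],
  ],
)

```text
t: 36.55
tcp_pos: [0.4554, -0.0665, 0.1279]
tool_rot: [0.025, 1.0, 0.0, -0.0]
force: [-0.3, -0.1, -0.5]
finger_gap: 0.348
gripper_force: 0.0
```

```bash
python3 -c "
from h import *
print(where(),go(loc(.0008,-.1145,.0685)))"
```

```text
('local', array([ 0.    , -0.1126,  0.1279])) (array([ 0.4554, -0.0665,  0.1279]), np.float64(87.09), array([-0.0011, -0.0024,  0.0743]))
```

apply_moves(
  claw=[-0.3,-0.3,-0.3,-0.3,-0.3],
  travel=[
    [-0.001,-0.0015,0.015],
    [-0.001,-0.0015,0.035],
    [-0.001,-0.0015,0.055],
    [-0.001,-0.0015,0.07],
    [-0.001,-0.0015,0.074],
  ],
  turn=[
    [0,0,0],
    [0,0,0],
    [0,0,0],
    [0,0,0],
    [0,0,0],
  ],
)

```text
t: 36.97
tcp_pos: [0.4554, -0.0673, 0.0674]
tool_rot: [0.025, 1.0, 0.001, -0.002]
force: [-0.0, -0.4, 0.5]
finger_gap: 0.348
gripper_force: 0.0
```

apply_moves(
  claw=[-1,-1,-1,-1,-1],
  travel=[
    [0,0,0],
    [0,0,0],
    [0,0,0],
    [0,0,0],
    [0,0,0],
  ],
  turn=[
    [0,0,0],
    [0,0,0],
    [0,0,0],
    [0,0,0],
    [0,0,0],
  ],
)

```text
t: 37.38
tcp_pos: [0.4564, -0.0678, 0.069]
tool_rot: [0.026, 1.0, 0.0, -0.0]
force: [1.8, 5.7, -6.4]
finger_gap: 0.107
gripper_force: 27.6
```

apply_moves(
  claw=[-1,-1,-1,-1,-1],
  travel=[
    [0,0.012,0],
    [0,0.03,0],
    [0,0.05,0],
    [0,0.066,0],
    [0,0.074,0],
  ],
  turn=[
    [0,0,0],
    [0,0,0],
    [0,0,0],
    [0,0,0],
    [0,0,0],
  ],
)

```text
t: 37.8
tcp_pos: [0.4594, -0.0085, 0.069]
tool_rot: [0.025, 1.0, -0.0, -0.0]
force: [-1.0, -2.4, -7.1]
finger_gap: 0.11
gripper_force: 27.6
```

apply_moves(
  claw=[-1,-1,-1,-1,-1],
  travel=[
    [0,0.003,0],
    [0,0.005,0],
    [0,0.007,0],
    [0,0.007,0],
    [0,0.007,0],
  ],
  turn=[
    [0,0,0],
    [0,0,0],
    [0,0,0],
    [0,0,0],
    [0,0,0],
  ],
)

```text
t: 38.22
tcp_pos: [0.4596, -0.0056, 0.069]
tool_rot: [0.025, 1.0, -0.001, -0.0]
force: [-2.0, -7.5, -6.8]
finger_gap: 0.11
gripper_force: 27.7
```

```bash
python3 -c "
from h import *
print(where())"
```

```text
('local', array([ 0.0011, -0.0516,  0.069 ]))
```

apply_moves(
  claw=[-1,-1,-1,-1],
  travel=[
    [0,0.003,0],
    [0,0.005,0],
    [0,0.005,0],
    [0,0.005,0],
  ],
  turn=[
    [0,0,0],
    [0,0,0],
    [0,0,0],
    [0,0,0],
  ],
)

```text
t: 38.55
tcp_pos: [0.4597, -0.0051, 0.069]
tool_rot: [0.024, 1.0, -0.003, -0.001]
force: [-6.0, -25.4, -7.3]
finger_gap: 0.112
gripper_force: 28.0
```

apply_moves(
  claw=[-0.3,-0.3,-0.3,-0.3,-0.3],
  travel=[
    [0,0,0],
    [0,0,0],
    [0,-0.004,0],
    [0,-0.006,0],
    [0,-0.006,0],
  ],
  turn=[
    [0,0,0],
    [0,0,0],
    [0,0,0],
    [0,0,0],
    [0,0,0],
  ],
)

```text
t: 38.97
tcp_pos: [0.4604, -0.0049, 0.0693]
tool_rot: [0.026, 1.0, -0.0, 0.001]
force: [-0.4, 0.7, -0.2]
finger_gap: 0.347
gripper_force: 0.0
```

apply_moves(
  claw=[-0.3,-0.3,-0.3,-0.3,-0.3],
  travel=[
    [0,0,-0.015],
    [0,0,-0.04],
    [0,0,-0.08],
    [0,0,-0.12],
    [0,0,-0.15],
  ],
  turn=[
    [0,0,0],
    [0,0,0],
    [0,0,0],
    [0,0,0],
    [0,0,0],
  ],
)

```text
t: 39.38
tcp_pos: [0.4603, -0.0044, 0.1912]
tool_rot: [0.025, 1.0, -0.0, 0.001]
force: [1.0, 0.4, -0.9]
finger_gap: 0.347
gripper_force: 0.0
```

apply_moves(
  claw=[-0.3,-0.3,-0.3,-0.3,-0.3],
  travel=[
    [0,-0.04,0],
    [0,-0.09,0],
    [0,-0.14,0],
    [0,-0.18,0],
    [0,-0.22,0],
  ],
  turn=[
    [0,0,0],
    [0,0,0],
    [0,0,0],
    [0,0,0],
    [0,0,0],
  ],
)

```text
t: 39.8
tcp_pos: [0.4507, -0.1819, 0.1893]
tool_rot: [0.026, 1.0, -0.0, 0.0]
force: [-0.2, 0.1, -1.0]
finger_gap: 0.353
gripper_force: 0.0
```

apply_moves(
  claw=[-0.3,-0.3,-0.3,-0.3,-0.3],
  travel=[
    [0,-0.03,0],
    [0,-0.06,0],
    [0,-0.06,0],
    [0,-0.06,0],
    [0,-0.06,0],
  ],
  turn=[
    [0,0,0],
    [0,0,0],
    [0,0,0],
    [0,0,0],
    [0,0,0],
  ],
)

```text
t: 40.22
tcp_pos: [0.4479, -0.2274, 0.1887]
tool_rot: [0.026, 1.0, 0.001, -0.0]
force: [0.8, -0.4, -0.0]
finger_gap: 0.347
gripper_force: 0.0
```

```bash
python3 -c "
from h import *
from station import manip
for n,(y,x) in(('scene',(160,230)),('top',(170,190))):
    s=manip.snapshot(n); W=world(s)
    m=(abs(W[...,2]-.089)<.008)&(W[...,0]>.35)&(W[...,0]<.5)&(abs(W[...,1])<.06)
    for c,st in blobs(m,8,400): print('fin',c.round(1),st[2:],RU.T@(ray(s,*c,.089)-U))
    s=s['pixels'][y:y+130,x:x+220,::-1]; cv2.imwrite(f'pics/p5{n}.png',cv2.resize(s,(506,299)))
a=[cv2.imread(f'pics/p5{n}.png') for n in('scene','top')]; cv2.imwrite('pics/p5.png',cv2.vconcat(a))
"; python3 look.py
```

```text
fin [295.  222.6] [ 9 12 50] [ 0.00205279 -0.05461133  0.089     ]
fin [326.3 274. ] [ 5 17 70] [-0.0017322  -0.05261304  0.089     ]
scene [407.6 227.2] 289 0.073 [0.6336 0.2482 0.0726]
scene [382.  242.5] 304 0.073 [0.6355 0.1592 0.0725]
scene [355.1 257.9] 315 0.073 [0.6359 0.0693 0.073 ]
top [252.5 200.5] 456 0.073 [0.631  0.1602 0.0732]
top [291.3 199.3] 461 0.073 [0.6316 0.0704 0.0732]
top [213.9 202.1] 445 0.073 [0.6292 0.25   0.0727]
```

View pics/p5.png

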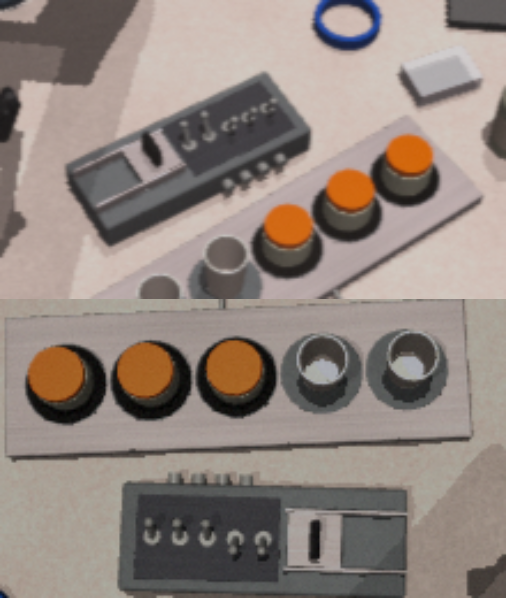

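Everything is in place. The jars stand on mats 1–3 (top crop (62,378), (148,375), (235,370)), toggles 1–3 are over and 4–5 off, the beakers haven't been moved, and the cover (314,540) was pushed to its shut stop.

```bash
python3 -c "
from station import manip
print(manip.sign_off())"
```

```text
the job is handed in; nothing more can be done
None
```

The job is done and handed in at about 40 s: three jars stand on the mats of places 1–3, toggles 1–3 are on, the start button was pressed right down and released, and the cover is fully shut.

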